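# Draw out the drive's capacitor tray, fill it and send it home

### The job

With the hook tool's prong in the pull eye, drag the drive's capacitor tray all the way out to its stop and stand every capacitor from the mat upright and fully down in a socket of its own, with no gap in the rear row (nearest the drive) and the rest in the front row. Then push the loaded tray fully home again with the hook and leave the hook lying level in its fork rest, prong down. Move the tray only with the hook, never with the gripper, and leave the multimeter, screwdriver and brush alone.

Things in the scene. Friction and masses are not known exactly. Their poses are not given: they have to be found in the camera images.
- drive: White sheet-metal inverter drive, fixed on the bench, 330 deep x 270 wide x 100 mm high, with a yellow perforated top plate. Origin at the bottom centre of its open front face; its +x points into the drive, so its tray comes out along its -x (across the bench, towards the arm's right); its +y is to the side, z up.
- tray (a joint): How far the capacitor tray has been drawn out of the drive (m): 0 = home, 0.19 = out against its stop. It slides level along the drive's -x, with about 2 N of friction, and stays where it is left. The tray is an aluminium plate 222 wide x 156 deep, its top 31 mm above the bench, behind a 4 mm thick steel front lip whose top is 40 mm above the bench; the hook's prong can also push the tray home against the lip; the lip is level with the drive's front at 0.
- eye (a point): Centre of the pull eye, a level steel loop on the middle of the tray's front lip, of 6 mm round bar, centred 30 mm above the bench. Its opening is 28 mm wide and 29 mm from the lip to its outer bar (this point lies 15.5 mm out from the lip), open from above, clear down to the bench. It moves with the tray.
- hook_grip (a point): Hand hook tool: a grey straight handle 120 long x 14 wide x 24 mm high, this point at the handle's centre, where it is gripped across its 14 mm width, its +x along the handle to the hook end, z up. A 10 mm round shank goes on from the handle's +x end to x = 90 mm; there an 8 mm round prong turns straight down, its end at z = -50 mm. 140 g. It lies level in the rest, prong down and clear of it.
- hook_tip (a point): Lower end of the hook's prong.
- rest: Dark steel fork rest for the hook, fixed, origin on the bench under its middle, base plate 100 x 75 x 8 mm; two upright forks 74 mm apart along its x (each 8 mm thick) take the handle, which lies along the rest's x. The slots are 22 mm wide with flared mouths (about 45 mm wide at the top, 90 mm above the bench); the slot floor is 58 mm above the bench.
- rest_mid (a point): Where the centre of the hook's handle belongs: midway between the two forks, 70 mm above the bench; axes as rest.
- rear1 (a point): Centre of the floor of one round socket in the tray, rear row (the row nearest the drive), number 1 of 3 counted along the drive's +y. 51 mm wide, 18 mm deep, floor 13 mm above the bench; sockets are 71 mm apart. Inside the drive while the tray is home.
- rear2 (a point): Centre of the floor of one round socket in the tray, rear row (the row nearest the drive), number 2 of 3 counted along the drive's +y. 51 mm wide, 18 mm deep, floor 13 mm above the bench; sockets are 71 mm apart. Inside the drive while the tray is home.
- rear3 (a point): Centre of the floor of one round socket in the tray, rear row (the row nearest the drive), number 3 of 3 counted along the drive's +y. 51 mm wide, 18 mm deep, floor 13 mm above the bench; sockets are 71 mm apart. Inside the drive while the tray is home.
- front1 (a point): Centre of the floor of one round socket in the tray, front row (the row nearest the pull eye), number 1 of 3 counted along the drive's +y. 51 mm wide, 18 mm deep, floor 13 mm above the bench; sockets are 71 mm apart. Inside the drive while the tray is home.
- front2 (a point): Centre of the floor of one round socket in the tray, front row (the row nearest the pull eye), number 2 of 3 counted along the drive's +y. 51 mm wide, 18 mm deep, floor 13 mm above the bench; sockets are 71 mm apart. Inside the drive while the tray is home.
- front3 (a point): Centre of the floor of one round socket in the tray, front row (the row nearest the pull eye), number 3 of 3 counted along the drive's +y. 51 mm wide, 18 mm deep, floor 13 mm above the bench; sockets are 71 mm apart. Inside the drive while the tray is home.
- cap1_mid (a point): Centre of a capacitor (may be absent): black upright can, 45 mm diameter, 42 mm high, two 3 mm terminal studs on top, 80 g; at first it stands on a grey cloth mat 3 mm thick. All are alike. This point is 21 mm above its underside; z is its upright axis.
- cap2_mid (a point): Centre of a capacitor (may be absent): black upright can, 45 mm diameter, 42 mm high, two 3 mm terminal studs on top, 80 g; at first it stands on a grey cloth mat 3 mm thick. All are alike. This point is 21 mm above its underside; z is its upright axis.
- cap3_mid (a point): Centre of a capacitor (may be absent): black upright can, 45 mm diameter, 42 mm high, two 3 mm terminal studs on top, 80 g; at first it stands on a grey cloth mat 3 mm thick. All are alike. This point is 21 mm above its underside; z is its upright axis.
- cap4_mid (a point): Centre of a capacitor (may be absent): black upright can, 45 mm diameter, 42 mm high, two 3 mm terminal studs on top, 80 g; at first it stands on a grey cloth mat 3 mm thick. All are alike. This point is 21 mm above its underside; z is its upright axis.
- cap5_mid (a point): Centre of a capacitor (may be absent): black upright can, 45 mm diameter, 42 mm high, two 3 mm terminal studs on top, 80 g; at first it stands on a grey cloth mat 3 mm thick. All are alike. This point is 21 mm above its underside; z is its upright axis.
- cap6_mid (a point): Centre of a capacitor (may be absent): black upright can, 45 mm diameter, 42 mm high, two 3 mm terminal studs on top, 80 g; at first it stands on a grey cloth mat 3 mm thick. All are alike. This point is 21 mm above its underside; z is its upright axis.
- meter: Yellow multimeter, 180 x 85 x 42 mm, lying on the bench beyond the work; leave alone.
- driver: Screwdriver lying on the bench; leave alone.
- brush: Brush lying on the bench; leave alone.
Things that resemble listed ones, but are neither listed nor needed, are in the scene too. What is shaped like the part that bears cap4_mid but green is not meant.

How it is judged:
By the outcome, as a careful person would: the job done as asked, in the order asked, and still so for the second after the job is handed in, with the robot touching nothing.
Of cap1, cap2, cap3, cap4, cap5, cap6 only 4 to 6 are there at a start; the rules pass over those that are not, and their reading is None.
At some moment in a run one of cap1, cap2, cap3, cap4, cap5, cap6 may be knocked a few centimetres aside while the robot is not near it.
It also fails if it takes over 208 s, if anything falls off the work surface, if the arm or the gripper's body presses on something with over 40 N, if the wrist force passes 120 N, or if a joint passes its speed limit or range.

### The arm

A 6-joint arm with a two-finger parallel gripper is mounted at the origin on the work surface. World frame = base frame: x ahead of the robot, y to its left, z up, the work surface at z = 0. Lengths are in mm, angles in rad, forces in N, time in s.
With the tool pointing down it reaches from about 400 to 925 mm from the base axis. Payload 12.5 kg.
Tool frame: the origin (TCP) lies on the centre line of the jaws, within the pads' length; the fingertips stand 19 mm ahead of it and the grasp point (between the pads) is the TCP; z points along the fingers, y is the line along which they close (so a half turn about z gives the same grasp; the last joint's range is limited). The gripper opens to 95 mm and grips with 3 to 60 N. Pads are 20 mm wide; open, the fingers measure 119 mm over their backs; the gripper's body (75 mm by 180 mm) begins 59 mm behind the grasp point.
Start: joints at [1.1, 0.491, 1.559, -0, 1.092, -0.106], TCP at [222.961, 583.897, 207.861] pointing down, gripper open.
Joint ranges: [-3.1, 3.1], [-0.84, 2.19], [0.05, 2.79], [-1.13, 4.28], [0.06, 2.93], [-2.69, 2.69]. Speed limits (rad/s): [2.22, 2.22, 2.79, 3.14, 3.14, 3.14].

### API

Orientations are given as [roll, pitch, yaw] about the fixed x, y, z axes, in that order (R = Rz(yaw) Ry(pitch) Rx(roll)).
In Python, from cell import state, read_camera, job_done gives the robot as it stands.
- The arm moves only by the tool arm_command, never from a script. Its argument "deltas" is a list of rows, each an object of numbers: "dx", "dy", "dz": the shift along the world's x, y, z in m; "yaw": the turn about the world's z in degrees. In form: [{"dx": .., "dy": .., "dz": .., "yaw": ..}, ...]. A call has 1 to 20 rows; each row shifts and turns the commanded pose from where the row before left it; what a row does not reach is not made up. A row lasts 1/10 s, in which the tool goes at most 50 mm and 8.59 degrees, less where a joint would pass 70% of its speed; a pose out of reach is approached as far as the arm can. A call with a gripper value outside its range is refused whole. "gripper" is the finger opening in m, from 0 to 0.0951, set as the call begins (left out, the last holds). The fingers move at their own pace and stop on an object; the grip force is fixed at half the most. Time passes only in rows, so rows that do not move let the fingers close. It gives the time, the measured TCP pose, the force, the opening and the grip force at its end, in the units of the state.
- state(): the state, without advancing time (a new reading comes with each control period).
- read_camera(name): name is "scene" or "top" or "wrist"; returns a dict with "color" (420x560x3 uint8, red, green, blue), "range_z" (420x560 float32, mm along the optical axis (not along the pixel's ray), 0 where there is no reading), "fx", "fy", "cx", "cy" (pixels), "k1" (the pictures are not rectified: a ray, as slopes to the right and down, at radius r is drawn at 1 + k1 r^2 times it, then the intrinsics apply), "extrinsics" (4x4, takes a point from camera to world coordinates). Camera axes: x right, y up, looking along -z (the intrinsics and any distortion apply to the point x, -y, -z); pixel columns grow to the right and rows downward; lengths in mm; the calibration is good to about 2 mm. A picture is of the moment at which its call begins.
- job_done(): hands the job in; it is judged then, once.
The state is a dict: "t": time; "joints": joint angles; "qvel": joint speeds; "tau": joint torques, N m; "eef_pos": TCP position; "tcp_rot": TCP orientation; "ft_force": force on the tool from outside, world axes, zero at the start; "moment": the same for the moment, N m; "opening": opening from 0.0 (shut) to 1.0 (fully open); "grip_force": force on a finger pad.
Only numpy, scipy, OpenCV 4.12 (cv2) and the standard library are available. Lean on these libraries where they do the work, as an engineer would, in place of code of your own. Each camera call takes 0.05 s, during which the arm holds its last target. There are 200 camera calls.

## Working session

There is one attempt and no reset: what is moved stays moved. The work goes in short steps, Python scripts to look and compute and a tool call to move; the robot and the scene stay as the last step left them, time stands still between calls to the robot, and variables do not carry over. Pictures are saved under pics/ and viewed, at most 14 in all, crops included, and the job is handed in when it is done.

Besides the shell and the picture viewer there is one more tool, called after "Emit:" as a command line: name --argument value ..., lists and objects as JSON in quotes. arm_command: Moves the arm, as the interface text tells. Its arguments: {"type":"object","properties":{"deltas":{"type":"array"},"gripper":{"type":"number"}},"required":["deltas"]}

```bash
ls; mkdir -p pics; cat > h.py <<'E'
import numpy as np, cv2
from cell import state, read_camera, job_done
def save(name, fn, c=None):
    c = c or read_camera(name); cv2.imwrite('pics/'+fn, c['color'][:,:,::-1]); return c
def rays(c, uv):
    uv=np.asarray(uv,float).reshape(-1,1,2)
    K=np.array([[c['fx'],0,c['cx']],[0,c['fy'],c['cy']],[0,0,1]])
    p=cv2.undistortPoints(uv,K,np.array([c['k1'],0,0,0,0.])).reshape(-1,2)
    d=np.c_[p[:,0],-p[:,1],-np.ones(len(p))]
    E=np.array(c['extrinsics']); return E[:3,3], d@E[:3,:3].T
def plane(c, uv, z):
    o,d=rays(c,uv); return o+d*((z-o[2])/d[:,2])[:,None]
def cloud(c):
    h,w=c['range_z'].shape
    v,u=np.mgrid[:h,:w]; o,d=rays(c,np.c_[u.ravel(),v.ravel()])
    P=(o+d*c['range_z'].reshape(-1,1)).reshape(h,w,3); P[c['range_z']==0]=np.nan
    return P
E
python3 - <<'E'
from h import *
import pickle
d={}
for n in ['scene','top','wrist']:
    d[n]=save(n,n+'0.png'); c=d[n]; print(n,c['fx'],c['fy'],c['cx'],c['cy'],c['k1']); print(np.round(c['extrinsics'],3), (c['range_z']>0).mean())
pickle.dump(d,open('c0.pkl','wb'))
print(state())
E
```

```text
pics
scene 414.10240368473876 414.10240368473876 282.23120325886777 214.12057468769925 -0.02792887467576625
[[ 8.36000e-01 -4.02000e-01  3.73000e-01  9.09011e+02]
 [ 5.48000e-01  5.98000e-01 -5.85000e-01 -5.84206e+02]
 [ 1.20000e-02  6.94000e-01  7.20000e-01  8.04383e+02]
 [ 0.00000e+00  0.00000e+00  0.00000e+00  1.00000e+00]] 0.9960671768707483
top 422.55454283917607 422.55454283917607 275.5801408559749 200.94136409869915 -0.0721705940486732
[[-6.00000e-03  9.94000e-01 -1.05000e-01  4.47088e+02]
 [-1.00000e+00 -5.00000e-03  1.10000e-02  3.14590e+01]
 [ 1.10000e-02  1.05000e-01  9.94000e-01  9.83670e+02]
 [ 0.00000e+00  0.00000e+00  0.00000e+00  1.00000e+00]] 0.9959141156462585
wrist 310.6098350500589 310.6098350500589 282.5755759373142 206.80443349501 -0.04797861254191046
[[ 3.56000e-01 -8.99000e-01 -2.56000e-01  1.49642e+02]
 [ 9.34000e-01  3.42000e-01  9.90000e-02  6.11639e+02]
 [-1.00000e-03 -2.74000e-01  9.62000e-01  3.84463e+02]
 [ 0.00000e+00  0.00000e+00  0.00000e+00  1.00000e+00]] 0.9958673469387755
{'t': 0.15, 'joints': array([ 1.10042322e+00,  4.91424632e-01,  1.55932119e+00, -2.39519983e-06,
        1.09168195e+00, -1.05594462e-01]), 'qvel': array([-0.0004938 , -0.00209727, -0.00205615,  0.00010217, -0.00211703,
        0.00237057]), 'tau': array([ 2.57129570e-03, -6.12891841e+01, -2.58281082e+01,  6.92877523e-02,
        4.71829029e-02, -5.35699075e-05]), 'eef_pos': array([222.85655501, 583.72140414, 207.389748  ]), 'tcp_rot': array([-3.14076196e+00, -8.59073926e-05,  2.77681508e+00]), 'ft_force': array([0.38144587, 0.47034346, 0.09041791]), 'moment': array([ 0.011959  ,  0.05790705, -0.02535162]), 'grip_force': 0.0, 'opening': 1.000912268268376}
```

View pics/top0.png

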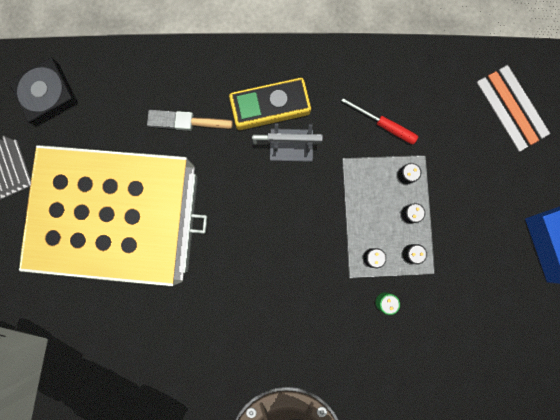

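View pics/scene0.png

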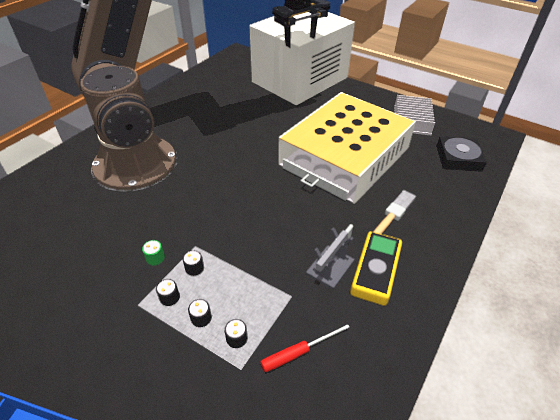

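The top view shows four black caps with white tops at (412,172), (415,213), (417,254) and (376,258). The green decoy is at (390,304). The hook lies in its rest around (290,140) with the shank to the left, towards +y, and the eye is near (199,224). The scene view agrees.

```bash
cat >> h.py <<'E'
def tri(c1,u1,c2,u2):
    o1,d1=rays(c1,[u1]);o2,d2=rays(c2,[u2]);d1=d1[0]/np.linalg.norm(d1[0]);d2=d2[0]/np.linalg.norm(d2[0])
    s=np.linalg.lstsq(np.c_[d1,-d2],o2-o1,rcond=None)[0]
    a,b=o1+s[0]*d1,o2+s[1]*d2
    return (a+b)/2, np.linalg.norm(a-b)
def blobs(mask,lo,hi):
    n,l,s,ce=cv2.connectedComponentsWithStats(mask.astype(np.uint8))
    return [(ce[i],s[i]) for i in range(1,n) if lo<s[i,4]<hi]
def caps(c):
    """white cap tops, found as bright spots enclosed by the outline of each top"""
    hsv=cv2.cvtColor(c['color'],cv2.COLOR_RGB2HSV)
    return hsv
E
python3 - <<'E'
from h import *
import pickle
d=pickle.load(open('c0.pkl','rb'))
t,s=d['top'],d['scene']
res={}
for n,c in (('top',t),('scene',s)):
    im=c['color'].astype(int); m=(im.min(2)>170)
    m=cv2.morphologyEx(m.astype(np.uint8),cv2.MORPH_CLOSE,np.ones((5,5)))
    res[n]=blobs(m,60,600)
    for ce,st in res[n]: print(n,np.round(ce,1),st, np.round(plane(c,[ce],45)[0],1))
P=cloud(t)
for u,v in [(412,172),(415,213),(417,254),(376,258)]:
    print('depth',np.round(np.nanmedian(P[v-3:v+4,u-3:u+4].reshape(-1,3),0),1))
# hook: things in region with z
reg=P[115:165,240:330].reshape(-1,3)
for lo,hi in [(5,12),(76,86),(62,75)]:
    q=reg[(reg[:,2]>lo)&(reg[:,2]<hi)]; print(lo,hi,len(q),np.round(q.mean(0),1),np.round(np.percentile(q,[2,98],axis=0),1)); 
    print(cv2.minAreaRect(q[:,:2].astype(np.float32)))
q=P[135:295,10:200].reshape(-1,3);q=q[(q[:,2]>92)&(q[:,2]<108)];print('drive',len(q),q[:,2].mean(),cv2.boxPoints(cv2.minAreaRect(q[:,:2].astype(np.float32))))
q=P[190:250,184:212].reshape(-1,3);q=q[(q[:,2]>22)&(q[:,2]<45)];print('eye',np.round(q[q[:,1].argsort()][::6],0))
big=cv2.resize(t['color'][100:300,170:330],None,fx=4,fy=3,interpolation=cv2.INTER_CUBIC)
cv2.imwrite('pics/zoom.png',cv2.resize(t['color'][105:255,175:335],None,fx=4,fy=4,interpolation=cv2.INTER_CUBIC)[:,:,::-1])
E
```

```text
top [39.1  7.7] [35  0  9 16 81] [1022.8  594.5   45. ]
top [136.8   9. ] [117   0  38  22 446] [1011.1  351.    45. ]
top [369.4   9.1] [358   0  40  27 334] [1008.8 -207.2   45. ]
top [459.2   5.2] [454   0  12  12  86] [1025.  -430.3   45. ]
top [471.9  13.7] [463   8  16  13  72] [1003.3 -460.5   45. ]
top [520.1  31.2] [491  20  69  18 521] [ 961.8 -580.4   45. ]
top [278.3  97.8] [271  90  16  16 191] [785.4  13.3  45. ]
top [359.6 108.7] [342  99  37  21  79] [ 759.6 -174.2   45. ]
top [177.9 120. ] [152 112  40  17 381] [734.  243.5  45. ]
top [289.8 136.6] [252 134  70   6 287] [693.6 -12.5  45. ]
top [  8.8 167.5] [  0 138  27  52 474] [627.2 636.6  45. ]
top [ 22.2 163.2] [ 14 140  17  45  73] [636.8 604.6  45. ]
top [113.5 152.4] [ 36 146 150  14 382] [659.5 389.7  45. ]
top [387.3 173.9] [373 166  25  21 180] [ 607.  -232.9   45. ]
top [ 92.  275.4] [ 19 243 154  43 442] [382.3 429.1  45. ]
top [389.7 304.1] [381 296  18  17 237] [ 316.6 -229.5   45. ]
top [250.8 413. ] [246 408  10  12  79] [86.3 76.9 45. ]
scene [156.8   6.9] [148   0  23  17 174] [-784.1  878.8   45. 
[... 2637 characters left out ...]
524. 219.  30.]
 [443. 219.  34.]
 [574. 220.  32.]
 [447. 220.  42.]
 [497. 220.  33.]
 [501. 221.  32.]
 [526. 221.  33.]
 [456. 221.  39.]
 [515. 221.  31.]
 [560. 221.  33.]
 [544. 222.  31.]
 [574. 222.  32.]
 [443. 223.  41.]
 [474. 223.  31.]
 [517. 223.  33.]
 [521. 223.  32.]
 [488. 223.  29.]
 [546. 223.  33.]
 [544. 224.  32.]
 [558. 224.  30.]
 [574. 225.  30.]
 [488. 225.  33.]
 [454. 225.  30.]
 [458. 225.  29.]
 [494. 226.  30.]
 [531. 226.  32.]
 [517. 226.  30.]
 [508. 226.  29.]
 [452. 226.  35.]
 [454. 226.  34.]
 [479. 227.  33.]
 [461. 227.  31.]
 [463. 227.  30.]
 [497. 228.  32.]
 [539. 228.  35.]
 [535. 228.  33.]
 [528. 228.  32.]
 [510. 228.  29.]
 [556. 229.  28.]]
```

View pics/zoom.png

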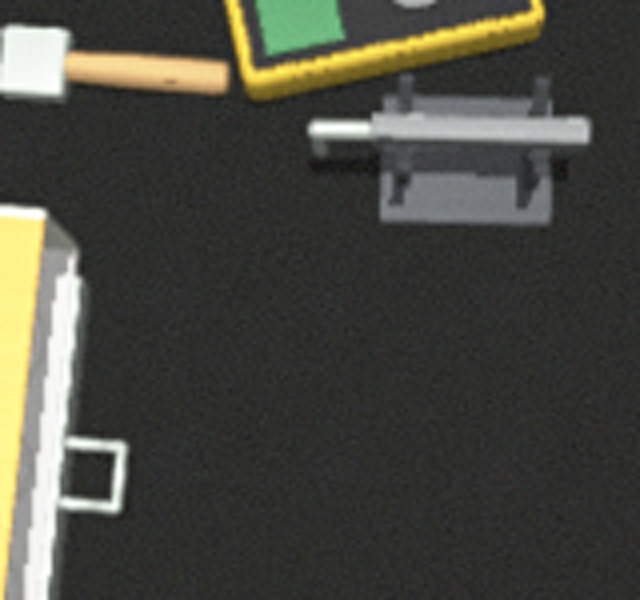

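The zoom shows the hook handle along about -y from px (372,127) to (590,131), with the shank and prong at the +y end. The eye loop runs from px (62,440) to (125,512) and the lip is along x≈62. Next I'll move to a view from above the hook and eye.

Emit:
arm_command --deltas '[{"dx": 0.02, "dy": -0.03, "dz": 0.003, "yaw": -3.8}, {"dx": 0.02, "dy": -0.03, "dz": 0.003, "yaw": -3.8}, {"dx": 0.02, "dy": -0.03, "dz": 0.003, "yaw": -3.8}, {"dx": 0.02, "dy": -0.03, "dz": 0.003, "yaw": -3.8}, {"dx": 0.02, "dy": -0.03, "dz": 0.003, "yaw": -3.8}, {"dx": 0.02, "dy": -0.03, "dz": 0.003, "yaw": -3.8}, {"dx": 0.02, "dy": -0.03, "dz": 0.003, "yaw": -3.8}, {"dx": 0.02, "dy": -0.03, "dz": 0.003, "yaw": -3.8}, {"dx": 0.02, "dy": -0.03, "dz": 0.003, "yaw": -3.8}, {"dx": 0.02, "dy": -0.03, "dz": 0.003, "yaw": -3.8}, {"dx": 0.02, "dy": -0.03, "dz": 0.003, "yaw": -3.8}, {"dx": 0.02, "dy": -0.03, "dz": 0.003, "yaw": -3.8}, {"dx": 0.02, "dy": -0.03, "dz": 0.003, "yaw": -3.8}, {"dx": 0.02, "dy": -0.03, "dz": 0.003, "yaw": -3.8}, {"dx": 0.02, "dy": -0.03, "dz": 0.003, "yaw": -3.8}, {"dx": 0.02, "dy": -0.03, "dz": 0.003, "yaw": -3.8}, {"dx": 0.02, "dy": -0.03, "dz": 0.003, "yaw": -3.8}, {"dx": 0.02, "dy": -0.014, "yaw": -4.5}, {"dx": 0, "dy": 0}, {"dx": 0, "dy": 0}]'

```text
$.deltas[17]: bad value
```

```bash
python3 - <<'E'
from h import *
import pickle
c=save('wrist','w1.png'); pickle.dump(c,open('w1.pkl','wb')); s=state(); print(s['eef_pos'],s['tcp_rot'],np.round(c['extrinsics'],3))
E
```

```text
[222.91240229 583.76136235 207.49939579] [-3.14097469e+00 -3.95499638e-05  2.77680017e+00] [[ 3.56000e-01 -8.99000e-01 -2.56000e-01  1.49648e+02]
 [ 9.34000e-01  3.42000e-01  9.80000e-02  6.11651e+02]
 [-1.00000e-03 -2.74000e-01  9.62000e-01  3.84542e+02]
 [ 0.00000e+00  0.00000e+00  0.00000e+00  1.00000e+00]]
```

View pics/w1.png

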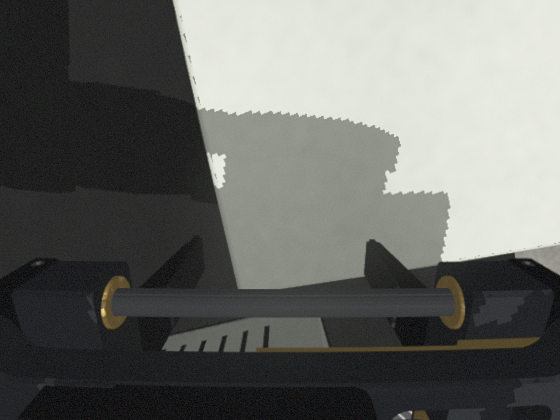

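The row format needs all four numbers, so nothing moved. That wrist picture only shows that the gripper body hides rows below about 250.

Emit:
arm_command --deltas '[{"dx": 0.02, "dy": -0.03, "dz": 0.003, "yaw": -3.8}, {"dx": 0.02, "dy": -0.03, "dz": 0.003, "yaw": -3.8}, {"dx": 0.02, "dy": -0.03, "dz": 0.003, "yaw": -3.8}, {"dx": 0.02, "dy": -0.03, "dz": 0.003, "yaw": -3.8}, {"dx": 0.02, "dy": -0.03, "dz": 0.003, "yaw": -3.8}, {"dx": 0.02, "dy": -0.03, "dz": 0.003, "yaw": -3.8}, {"dx": 0.02, "dy": -0.03, "dz": 0.003, "yaw": -3.8}, {"dx": 0.02, "dy": -0.03, "dz": 0.003, "yaw": -3.8}, {"dx": 0.02, "dy": -0.03, "dz": 0.003, "yaw": -3.8}, {"dx": 0.02, "dy": -0.03, "dz": 0.003, "yaw": -3.8}, {"dx": 0.02, "dy": -0.03, "dz": 0.003, "yaw": -3.8}, {"dx": 0.02, "dy": -0.03, "dz": 0.003, "yaw": -3.8}, {"dx": 0.02, "dy": -0.03, "dz": 0.003, "yaw": -3.8}, {"dx": 0.02, "dy": -0.03, "dz": 0.003, "yaw": -3.8}, {"dx": 0.02, "dy": -0.03, "dz": 0.003, "yaw": -3.8}, {"dx": 0.02, "dy": -0.03, "dz": 0.003, "yaw": -3.8}, {"dx": 0.02, "dy": -0.03, "dz": 0.003, "yaw": -3.8}, {"dx": 0.02, "dy": -0.03, "dz": 0.003, "yaw": -4.5}, {"dx": 0.01, "dy": -0.02, "dz": 0, "yaw": 0}, {"dx": 0, "dy": 0, "dz": 0, "yaw": 0}]'

```text
t: 2.2
eef_pos: [593.8, 21.6, 261.3]
tcp_rot: [-3.141, 0.0, 1.568]
ft_force: [-0.3, -1.0, -0.9]
opening: 1.001
grip_force: 0.0
```

```bash
python3 - <<'E'
from h import *
import pickle
c=save('wrist','w2.png'); pickle.dump(c,open('w2.pkl','wb')); s=state(); print(s['eef_pos'],s['tcp_rot'],np.round(c['extrinsics'],3))
E
```

```text
[593.04302218  22.98946111 261.35898084] [-3.14088010e+00 -1.13967900e-04  1.56896723e+00] [[ 1.00000e+00  2.00000e-03  2.00000e-03  5.93339e+02]
 [-2.00000e-03  9.61000e-01  2.75000e-01  9.94150e+01]
 [-1.00000e-03 -2.75000e-01  9.61000e-01  4.38425e+02]
 [ 0.00000e+00  0.00000e+00  0.00000e+00  1.00000e+00]]
```

View pics/w2.png

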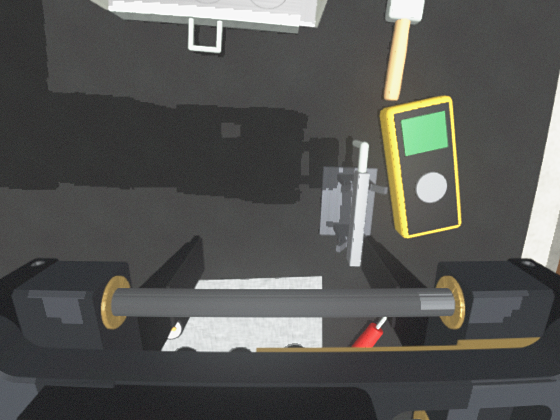

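The wrist view shows the hook handle from (361,172) to (356,265), the shank up to (361,145), the eye loop spanning about u 189–221 and v 17–52, and the lip above it.

```bash
python3 - <<'E'
from h import *
import pickle
w=pickle.load(open('w2.pkl','rb')); t=pickle.load(open('c0.pkl','rb'))['top']
def strip(c,box,th,ax):
    u0,u1,v0,v1=box; g=c['color'][v0:v1,u0:u1].min(2).astype(float); 
    m=(g>th)
    n,l,s,ce=cv2.connectedComponentsWithStats(m.astype(np.uint8)); i=1+s[1:,4].argmax(); m=l==i
    v,u=np.nonzero(m); print('box',s[i],'rect',cv2.minAreaRect(np.c_[u+u0,v+v0].astype(np.float32)))
    return np.c_[u+u0,v+v0].astype(float)
for n,c,b,th in (('w',w,(335,385,125,275),165),('t',t,(245,330,128,148),140)):
    q=strip(c,b,th,0)
    ax=1 if n=='w' else 0
    prof=[(k,np.round(q[q[:,ax]==k][:,1-ax].min()),q[q[:,ax]==k][:,1-ax].max()) for k in np.unique(q[:,ax])[::6]]; print(prof)
    P=cloud(c); p=np.array([P[int(b_),int(a)] for a,b_ in q]); print(np.nanpercentile(p,[2,50,98],axis=0).round(1))
# eye in wrist
im=w['color'].min(2); 
for v in range(8,60,3): print(v,np.nonzero(im[v,175:240]>140)[0]+175)
P=cloud(w)
print('lip/eye z', np.round(P[24:50:4,205],0), np.round(P[47:54,200],0))
# top view eye: 
im=t['color'].min(2)
for v in range(208,240,2): print(v,np.nonzero(im[v,175:215]>120)[0]+175)
E
```

```text
box [  15   17   21  124 1251] rect ((361.24578857421875, 203.82928466796875), (12.742063522338867, 123.84103393554688), 5.024075031280518)
[(np.float64(142.0), np.float64(363.0), np.float64(365.0)), (np.float64(148.0), np.float64(360.0), np.float64(368.0)), (np.float64(154.0), np.float64(360.0), np.float64(367.0)), (np.float64(160.0), np.float64(359.0), np.float64(366.0)), (np.float64(166.0), np.float64(359.0), np.float64(366.0)), (np.float64(172.0), np.float64(360.0), np.float64(365.0)), (np.float64(178.0), np.float64(358.0), np.float64(369.0)), (np.float64(184.0), np.float64(358.0), np.float64(368.0)), (np.float64(190.0), np.float64(357.0), np.float64(367.0)), (np.float64(196.0), np.float64(356.0), np.float64(367.0)), (np.float64(202.0), np.float64(356.0), np.float64(366.0)), (np.float64(208.0), np.float64(355.0), np.float64(365.0)), (np.float64(214.0), np.float64(355.0), np.float64(365.0)), (np.float64(220.0), np.float64(354.0), np.float64(364.0)), (np.float64(226.0), np.float64(355.0), np.float64(364.0)), (np.float64(232.0), np.float64(353.0), np.float64(363.0)), (np.float64(238
[... 4023 characters left out ...]
 185 186 187 188 189 190 203 204
 205]
224 [175 176 177 178 179 180 181 182 183 184 185 186 187 188 189 203 204 205]
226 [175 176 177 178 179 180 181 182 183 184 185 186 187 188 189 203 204 205]
228 [175 176 177 178 179 180 181 182 183 184 185 186 187 188 189 203 204 205]
230 [175 176 177 178 179 180 181 182 183 184 185 186 187 188 189 190 191 192
 193 194 195 196 197 198 199 200 201 202 203 204]
232 [175 176 178 179 180 181 182 183 184 185 186 187 188 189 192 193 194 195
 196 197 198 199 200 201 202 203 204]
234 [175 176 177 178 179 180 181 182 183 184 185 186 187 188]
236 [175 176 177 178 179 180 181 182 183 184 185 186 187 188]
238 [175 176 177 178 179 180 181 182 183 184 185 186 187 188]
```

```bash
python3 - <<'E'
from h import *
import pickle
w=pickle.load(open('w2.pkl','rb')); t=pickle.load(open('c0.pkl','rb'))['top']
print('tri outer bar mid', tri(w,(205.3,48.6),t,(204.6,223.5)))
print('tri bar corners', tri(w,(190.5,48.6),t,(204,231)), tri(w,(219,48.6),t,(205.2,216.5)))
print('eye z30 w: outer', plane(w,[(190.7,48.4),(218.3,48.4),(190.5,22),(219.5,22)],30).round(1).tolist())
print('eye z30 t: outer', plane(t,[(204,231),(205.2,216.5)],30).round(1).tolist())
print('handle w near/far end, top z82', plane(w,[(354.5,266.5),(364,172.5),(363.5,178),(354.5,262)],82).round(1).tolist())
print('handle t ends z82', plane(t,[(322.5,137.5),(268,136.3)],82).round(1).tolist())
print('tri handle ends', tri(w,(354.5,266.5),t,(322.5,137.5)), tri(w,(364,173),t,(268,136.2)))
print('shank end w z75', plane(w,[(364,142)],75))
im=w['color'].min(2); print(im[258:275,355], im[166:180,364]); print(im[166:180,359]); print(t['color'].min(2)[137,315:330],t['color'].min(2)[134,262:274])
P=cloud(w); 
for v0,v1,u0,u1 in [(160,240,318,380)]:
    q=P[v0:v1,u0:u1].reshape(-1,3); q=q[(q[:,2]>5)&(q[:,2]<12)]; print('base',np.percentile(q,[1,99],axis=0).round(1), cv2.boxPoints(cv2.minAreaRect(q[:,:2].astype(np.float32))))
q=P[:20,60:330].reshape(-1,3); q=q[(q[:,2]>36)&(q[:,2]<44)]; print('lip',np.polyfit(q[:,0],q[:,1],1),len(q),q.min(0),q.max(0))
E
```

```text
tri outer bar mid (array([498.07401971, 182.62385517,  24.05205621]), np.float64(0.9881939666819491))
tri bar corners (array([480.84106058, 182.68367278,  27.79031412]), np.float64(0.08317634388514906)) (array([514.32358124, 182.44724909,  21.068652  ]), np.float64(2.10436289894189))
eye z30 w: outer [[481.7, 182.4, 30.0], [515.3, 181.9, 30.0], [483.4, 211.8, 30.0], [518.1, 211.2, 30.0]]
eye z30 t: outer [[480.8, 182.4, 30.0], [513.5, 180.0, 30.0]]
handle w near/far end, top z82 [[683.9, -81.5, 82.0], [687.4, 38.7, 82.0], [687.2, 32.2, 82.0], [683.4, -75.2, 82.0]]
handle t ends z82 [[681.8, -82.3, 82.0], [684.7, 37.0, 82.0]]
tri handle ends (array([683.49781537, -82.67735055,  79.42019423]), np.float64(1.972320817551813)) (array([687.95711086,  36.9960927 ,  75.30349907]), np.float64(2.3933399556899526))
shank end w z75 [[686.87341397  73.0416597   75.        ]]
[223 221 220 221 220 221 221 222 142  87  78  83  79  80  82  83  83] [247 247 247 247 247 244 195 179 225 233 231 232 231 231]
[220 220 223 226 227 211 157 173 216 203 179 182 220 234]
[183 184 184 182 181 183 186 116  52  35  37  44  42  37  43] [ 66  67  69  59  64  73 165 177 182 178 176 174]
base [[648.  -64.6   6.2]
 [723.3  33.7  10.1]] [[646.49884  -65.52154 ]
 [722.3011   -67.74164 ]
 [725.24347   32.722107]
 [649.4412    34.942207]]
lip [-6.35041608e-02  2.48407882e+02] 631 [368.9380967  210.61272707  36.06345154] [636.29486411 237.13301619  43.47549855]
```

Measured values: handle centre about (685, -21.5, 70) with its axis at 88.4°. The rest is centred at about (686, -16.5). The eye centre is about (500, 198.6), and the drive axis is at 85°. Heights and sizes agree with the text, so I'll go and grasp the hook.

Emit:
arm_command --gripper 0.05 --deltas '[{"dx": 0.023, "dy": -0.0111, "dz": -0.02, "yaw": -1.5}, {"dx": 0.023, "dy": -0.0111, "dz": -0.02, "yaw": 0}, {"dx": 0.023, "dy": -0.0111, "dz": -0.02, "yaw": 0}, {"dx": 0.023, "dy": -0.0112, "dz": -0.02, "yaw": 0}, {"dx": 0, "dy": 0, "dz": -0.02, "yaw": 0}, {"dx": 0, "dy": 0, "dz": -0.02, "yaw": 0}, {"dx": 0, "dy": 0, "dz": 0, "yaw": 0}, {"dx": 0, "dy": 0, "dz": 0, "yaw": 0}, {"dx": 0, "dy": 0, "dz": 0, "yaw": 0}]'

```text
t: 3.15
eef_pos: [685.3, -20.1, 143.4]
tcp_rot: [3.14, 0.0, 1.545]
ft_force: [-0.3, 0.2, -0.4]
opening: 0.527
grip_force: 0.0
```

Emit:
arm_command --deltas '[{"dx": 0, "dy": -0.001, "dz": -0.02, "yaw": 0}, {"dx": 0, "dy": 0, "dz": -0.02, "yaw": 0}, {"dx": 0, "dy": 0, "dz": -0.015, "yaw": 0}, {"dx": 0, "dy": 0, "dz": -0.01, "yaw": 0}, {"dx": 0, "dy": 0, "dz": -0.007, "yaw": 0}, {"dx": 0, "dy": 0, "dz": 0, "yaw": 0}, {"dx": 0, "dy": 0, "dz": 0, "yaw": 0}]'

```text
t: 3.85
eef_pos: [685.3, -21.6, 70.4]
tcp_rot: [3.141, 0.0, 1.545]
ft_force: [0.0, 0.8, 0.3]
opening: 0.523
grip_force: 0.0
```

Emit:
arm_command --gripper 0 --deltas '[{"dx": 0, "dy": 0, "dz": 0, "yaw": 0}, {"dx": 0, "dy": 0, "dz": 0, "yaw": 0}, {"dx": 0, "dy": 0, "dz": 0, "yaw": 0}, {"dx": 0, "dy": 0, "dz": 0, "yaw": 0}, {"dx": 0, "dy": 0, "dz": 0, "yaw": 0}, {"dx": 0, "dy": 0, "dz": 0, "yaw": 0}, {"dx": 0, "dy": 0, "dz": 0, "yaw": 0}]'

```text
t: 4.55
eef_pos: [685.0, -21.6, 69.9]
tcp_rot: [3.141, 0.0, 1.545]
ft_force: [0.5, -0.3, -0.0]
opening: 0.144
grip_force: 29.8
```

Emit:
arm_command --deltas '[{"dx": 0, "dy": 0, "dz": 0.015, "yaw": 0}, {"dx": 0, "dy": 0, "dz": 0.025, "yaw": 0}, {"dx": 0, "dy": 0, "dz": 0.025, "yaw": 0}, {"dx": 0, "dy": 0, "dz": 0.025, "yaw": 0}, {"dx": -0.0193, "dy": 0.0131, "dz": 0, "yaw": -0.35}, {"dx": -0.0193, "dy": 0.0131, "dz": 0, "yaw": -0.35}, {"dx": -0.0193, "dy": 0.0131, "dz": 0, "yaw": -0.35}, {"dx": -0.0193, "dy": 0.0131, "dz": 0, "yaw": -0.35}, {"dx": -0.0193, "dy": 0.0131, "dz": 0, "yaw": -0.35}, {"dx": -0.0193, "dy": 0.0131, "dz": 0, "yaw": -0.35}, {"dx": -0.0193, "dy": 0.0131, "dz": 0, "yaw": -0.35}, {"dx": -0.0193, "dy": 0.0131, "dz": 0, "yaw": -0.35}, {"dx": -0.0193, "dy": 0.0131, "dz": 0, "yaw": -0.35}, {"dx": -0.0193, "dy": 0.0131, "dz": 0, "yaw": -0.35}, {"dx": 0, "dy": 0, "dz": -0.02, "yaw": 0}, {"dx": 0, "dy": 0, "dz": -0.01, "yaw": 0}, {"dx": 0, "dy": 0, "dz": 0, "yaw": 0}, {"dx": 0, "dy": 0, "dz": 0, "yaw": 0}]'

```text
t: 6.35
eef_pos: [492.4, 109.2, 130.2]
tcp_rot: [3.141, 0.0, 1.483]
ft_force: [0.1, 0.7, -1.8]
opening: 0.145
grip_force: 29.8
```

```bash
python3 - <<'E'
from h import *
import pickle
c=save('wrist','w3.png'); pickle.dump(c,open('w3.pkl','wb')); s=state(); print(s['eef_pos'],s['tcp_rot'],s['grip_force'])
E
```

```text
[492.51963639 109.17974252 130.36259164] [ 3.14099420e+00 -7.61897902e-05  1.48308748e+00] 29.824374382733367
```

View pics/w3.png

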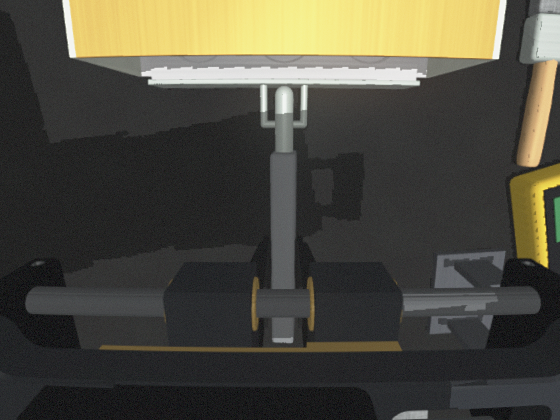

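The wrist view shows the hook centred (u≈284) between the eye's side bars (u≈264 and 305). The outer bar is at v≈124 and the lip edge at v≈84.

```bash
python3 - <<'E'
from h import *
import pickle
w=pickle.load(open('w3.pkl','rb'))
a=plane(w,[(284.5,124),(264.5,110),(304.5,110)],30); b=plane(w,[(284.5,84),(150,83),(418,83)],40); print(a.round(1),b.round(1)); print(np.array(w['extrinsics'])[:3,:2].round(4))
im=w['color'].min(2); print(im[76:130,275:277].mean(1).astype(int))
print('prong elbow top', plane(w,[(284,88)],135).round(1))
E
```

```text
[[499.5 181.8  30. ]
 [483.4 194.9  30. ]
 [517.6 191.9  30. ]] [[502.2 213.4  40. ]
 [392.9 224.6  40. ]
 [610.9 205.6  40. ]]
[[ 9.962e-01  8.330e-02]
 [-8.680e-02  9.578e-01]
 [-7.000e-04 -2.749e-01]]
[229 229 215 213 225 228 224 176 114  96  95  90  65  67  87 105 125 130
 141 143 143 144 143 142 140 142 141 141 141 142 141 143 139 142 140 140
 142 130 108 105 106 107 106 106 104 108 110 111 109 107 110 106 107 104]
prong elbow top [[500.4 201.9 135. ]]
```

Emit:
arm_command --deltas '[{"dx": 0, "dy": 0, "dz": -0.015, "yaw": 0}, {"dx": 0, "dy": 0, "dz": -0.015, "yaw": 0}, {"dx": 0, "dy": 0, "dz": -0.015, "yaw": 0}, {"dx": 0, "dy": 0, "dz": -0.012, "yaw": 0}, {"dx": 0, "dy": 0, "dz": -0.009, "yaw": 0}, {"dx": 0, "dy": 0, "dz": 0, "yaw": 0}, {"dx": 0, "dy": 0, "dz": 0, "yaw": 0}]'

```text
t: 7.1
eef_pos: [492.2, 109.4, 64.1]
tcp_rot: [3.141, -0.0, 1.483]
ft_force: [-0.3, 0.3, -0.9]
opening: 0.143
grip_force: 29.8
```

Emit:
arm_command --deltas '[{"dx": -0.0007, "dy": -0.008, "dz": 0, "yaw": 0}, {"dx": -0.0013, "dy": -0.015, "dz": 0, "yaw": 0}, {"dx": -0.0013, "dy": -0.015, "dz": 0, "yaw": 0}, {"dx": -0.0013, "dy": -0.015, "dz": 0, "yaw": 0}, {"dx": -0.0013, "dy": -0.015, "dz": 0, "yaw": 0}, {"dx": -0.0013, "dy": -0.015, "dz": 0, "yaw": 0}, {"dx": -0.0013, "dy": -0.015, "dz": 0, "yaw": 0}, {"dx": -0.0013, "dy": -0.015, "dz": 0, "yaw": 0}, {"dx": -0.0013, "dy": -0.015, "dz": 0, "yaw": 0}, {"dx": -0.0013, "dy": -0.015, "dz": 0, "yaw": 0}, {"dx": -0.0013, "dy": -0.015, "dz": 0, "yaw": 0}, {"dx": -0.0013, "dy": -0.015, "dz": 0, "yaw": 0}, {"dx": -0.0009, "dy": -0.01, "dz": 0, "yaw": 0}, {"dx": 0, "dy": 0, "dz": 0, "yaw": 0}, {"dx": 0, "dy": 0, "dz": 0, "yaw": 0}]'

```text
t: 8.6
eef_pos: [476.1, -73.7, 64.1]
tcp_rot: [3.141, 0.0, 1.483]
ft_force: [0.0, -0.7, -1.6]
opening: 0.14
grip_force: 29.8
```

Emit:
arm_command --deltas '[{"dx": -0.0004, "dy": -0.005, "dz": 0, "yaw": 0}, {"dx": -0.0004, "dy": -0.005, "dz": 0, "yaw": 0}, {"dx": -0.0002, "dy": -0.003, "dz": 0, "yaw": 0}, {"dx": 0, "dy": 0, "dz": 0, "yaw": 0}, {"dx": 0, "dy": 0, "dz": 0, "yaw": 0}]'

```text
t: 9.1
eef_pos: [473.7, -83.7, 62.7]
tcp_rot: [-3.137, -0.004, 1.483]
ft_force: [5.2, 25.9, -13.9]
opening: 0.144
grip_force: 29.7
```

Emit:
arm_command --deltas '[{"dx": -0.0001, "dy": -0.0015, "dz": 0, "yaw": 0}, {"dx": -0.0001, "dy": -0.0015, "dz": 0, "yaw": 0}, {"dx": 0, "dy": 0, "dz": 0, "yaw": 0}, {"dx": 0, "dy": 0, "dz": 0, "yaw": 0}]'

```text
t: 9.5
eef_pos: [473.6, -86.6, 62.7]
tcp_rot: [-3.138, -0.004, 1.483]
ft_force: [5.4, 26.3, -14.0]
opening: 0.144
grip_force: 29.8
```

Emit:
arm_command --deltas '[{"dx": 0.0002, "dy": 0.003, "dz": 0, "yaw": 0}, {"dx": 0.0002, "dy": 0.003, "dz": 0, "yaw": 0}, {"dx": 0.0002, "dy": 0.003, "dz": 0, "yaw": 0}, {"dx": 0.0002, "dy": 0.003, "dz": 0, "yaw": 0}, {"dx": 0, "dy": 0, "dz": 0, "yaw": 0}, {"dx": 0, "dy": 0, "dz": 0, "yaw": 0}]'

```text
t: 10.1
eef_pos: [475.7, -77.7, 63.9]
tcp_rot: [3.141, 0.0, 1.484]
ft_force: [0.1, -0.2, -1.6]
opening: 0.141
grip_force: 29.9
```

```bash
python3 - <<'E'
from h import *
import pickle
c=save('wrist','w4.png'); s=save('scene','s4.png'); pickle.dump((c,s),open('w4.pkl','wb'))
a=c['color'][0:300,130:430]; b=cv2.resize(s['color'][150:300,240:390],(300,300),interpolation=cv2.INTER_CUBIC)
cv2.imwrite('pics/m4.png',np.hstack([a,b])[:,:,::-1])
print(state()['eef_pos'])
E
```

```text
[475.68812139 -77.74145021  63.91138944]
```

View pics/m4.png

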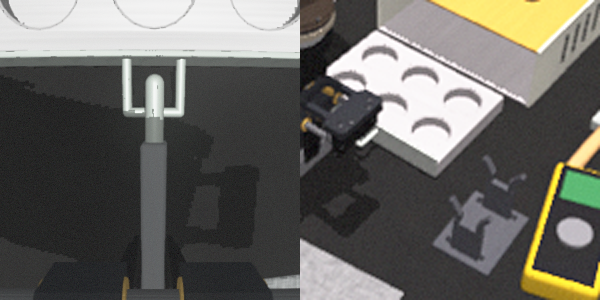

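The tray is out and the hook is still in the eye. The hook seems to have slid a few mm in the grip, so I'll measure its slide and pitch and find the sockets.

```bash
cat > hk.py <<'E'
from h import *
def hookline(c,u0=278,u1=292,rows=range(60,285,8)):
    P=cloud(c); 
    return [(v,*np.nanmedian(P[v,u0:u1],0).round(1)) for v in rows]
E
python3 - <<'E'
from hk import *
import pickle
w3=pickle.load(open('w3.pkl','rb')); w4,s4=pickle.load(open('w4.pkl','rb'))
for w in (w3,w4):
    print([tuple(map(float,x)) for x in hookline(w,281,287,range(72,250,12))])
    im=w['color'].min(2).astype(int); print(im[60:100,284], im[135:165,276])
P=cloud(w4); q=P[:,:].reshape(-1,3)
c=w4['color'].min(2)
q=P[0:70,100:480].reshape(-1,3); lip=q[(q[:,2]>37)&(q[:,2]<43)]; print(len(lip), np.percentile(lip,[1,99],axis=0).round(1))
im=w4['color'].min(2); print([im[40:70,u].tolist() for u in (200,360)])
E
```

```text
[(72.0, 502.3, 223.8, 31.4), (84.0, 501.4, 214.1, 33.8), (96.0, 499.8, 197.9, 135.5), (108.0, 499.3, 191.9, 135.4), (120.0, 498.7, 185.7, 135.5), (132.0, 498.2, 179.5, 135.8), (144.0, 497.7, 173.1, 135.8), (156.0, 497.1, 167.5, 143.3), (168.0, 496.6, 161.0, 142.3), (180.0, 496.0, 154.7, 142.6), (192.0, 495.2, 148.0, 142.1), (204.0, 494.9, 141.3, 142.6), (216.0, 494.0, 134.5, 142.5), (228.0, 493.7, 127.5, 143.3), (240.0, 493.1, 120.1, 142.8)]
[156 144 140 146 148 141 139 180 227 227 224 225 226 227 228 227 230 229
 215 212 224 229 226 180 112 106 151 177 187 195 207 215 221 230 239 241
 241 241 241 241] [109 109 107 111 111 108 107 106 105 106 106 109 108 106 106 105 101  89
  77  89  94  96  99  97  98  96  97  97  94  98]
[(72.0, 485.0, 32.1, 0.4), (84.0, 483.5, 16.8, 71.6), (96.0, 483.0, 11.0, 71.4), (108.0, 482.5, 5.0, 71.3), (120.0, 482.0, -1.1, 71.5), (132.0, 481.5, -7.3, 70.9), (144.0, 481.0, -13.1, 77.4), (156.0, 480.4, -19.2, 77.9), (168.0, 479.9, -25.5, 77.9), (180.0, 479.3, -32.1, 77.1), (192.0, 478.8, -38.7, 76.8), (204.0, 478.2, -45.5, 76.5), (216.0, 477.6, -52.3, 77.0), (228.0, 477.0, -59.6, 76.3), (240.0, 476.3, -66.9, 76.0)]
[101 102 100 102 103  87  56  52  62  59  62  62  62  76 135 177 191 200
 208 218 224 232 240 244 244 245 244 245 245 245 244 244 244 244 244 244
 244 244 244 244] [110 111 109 110 111 112 108  93  82  90  97  99  96 101  97  99 100 104
 101  98 100 100  99  98  98 102  98  97  97 101]
2810 [[377.5  26.8  37.4]
 [593.2  47.9  41.7]]
[[224, 224, 224, 226, 228, 229, 229, 230, 228, 227, 214, 225, 226, 224, 224, 217, 167, 107, 94, 97, 98, 97, 103, 100, 97, 82, 48, 52, 54, 58], [229, 230, 229, 230, 230, 231, 232, 232, 231, 229, 200, 179, 221, 224, 225, 223, 181, 116, 104, 101, 96, 100, 102, 103, 103, 101, 74, 63, 66, 64]]
```

Emit:
arm_command --deltas '[{"dx": 0, "dy": 0, "dz": 0.015, "yaw": 0}, {"dx": 0, "dy": 0, "dz": 0.025, "yaw": 0}, {"dx": 0, "dy": 0, "dz": 0.03, "yaw": 0}, {"dx": 0, "dy": 0, "dz": 0.03, "yaw": 0}, {"dx": 0.021, "dy": 0.0056, "dz": 0, "yaw": 0.34}, {"dx": 0.021, "dy": 0.0056, "dz": 0, "yaw": 0.34}, {"dx": 0.021, "dy": 0.0056, "dz": 0, "yaw": 0.34}, {"dx": 0.021, "dy": 0.0056, "dz": 0, "yaw": 0.34}, {"dx": 0.021, "dy": 0.0056, "dz": 0, "yaw": 0.34}, {"dx": 0.021, "dy": 0.0056, "dz": 0, "yaw": 0.34}, {"dx": 0.021, "dy": 0.0056, "dz": 0, "yaw": 0.34}, {"dx": 0.021, "dy": 0.0056, "dz": 0, "yaw": 0.34}, {"dx": 0.021, "dy": 0.0056, "dz": 0, "yaw": 0.34}, {"dx": 0.021, "dy": 0.0056, "dz": 0, "yaw": 0.34}, {"dx": 0, "dy": 0, "dz": -0.015, "yaw": 0}, {"dx": 0, "dy": 0, "dz": -0.015, "yaw": 0}, {"dx": 0, "dy": 0, "dz": 0, "yaw": 0}, {"dx": 0, "dy": 0, "dz": 0, "yaw": 0}]'

```text
t: 12.0
eef_pos: [684.9, -21.9, 133.4]
tcp_rot: [-3.14, -0.0, 1.542]
ft_force: [-0.2, 0.7, -0.3]
opening: 0.138
grip_force: 29.9
```

```bash
python3 - <<'E'
from hk import *
import pickle
w3=pickle.load(open('w3.pkl','rb')); w4,s4=pickle.load(open('w4.pkl','rb'))
a=plane(w3,[(284,83.5)],40)[0]; b=plane(w4,[(284,56.5)],40)[0]; print('travel',a,b,np.dot(a-b,(0.087,0.996,0)))
w=save('wrist','w5.png'); pickle.dump(w,open('w5.pkl','wb')); print(state()['eef_pos'],state()['tcp_rot'])
print([tuple(map(float,x)) for x in hookline(w,281,287,range(72,250,12))])
P=cloud(w); q=P[100:290,150:420].reshape(-1,3); f=q[(q[:,2]>80)&(q[:,2]<92)]; print('forks',len(f),np.percentile(f,[2,50,98],axis=0).round(1))
E
```

```text
travel [501.78680518 213.81461557  40.        ] [485.52092246  35.49083483  40.        ] 179.02561740647505
[685.32817177 -21.88437786 134.06503336] [-3.14151400e+00  3.58408146e-05  1.54247014e+00]
[(72.0, 687.9, 97.8, 0.3), (84.0, 687.2, 72.9, 141.2), (96.0, 687.0, 67.0, 141.1), (108.0, 686.8, 61.1, 141.3), (120.0, 686.7, 55.0, 140.6), (132.0, 686.5, 48.8, 140.9), (144.0, 686.4, 42.9, 146.1), (156.0, 686.2, 36.8, 147.6), (168.0, 686.0, 30.4, 146.6), (180.0, 685.9, 23.9, 146.6), (192.0, 685.7, 17.3, 146.6), (204.0, 685.5, 10.3, 145.5), (216.0, 685.3, 3.5, 145.9), (228.0, 685.1, -3.7, 145.7), (240.0, 684.9, -10.9, 145.8)]
forks 421 [[660.1 -51.   80.4]
 [703.2  20.2  87.7]
 [713.5  24.8  90.9]]
```

View pics/w5.png

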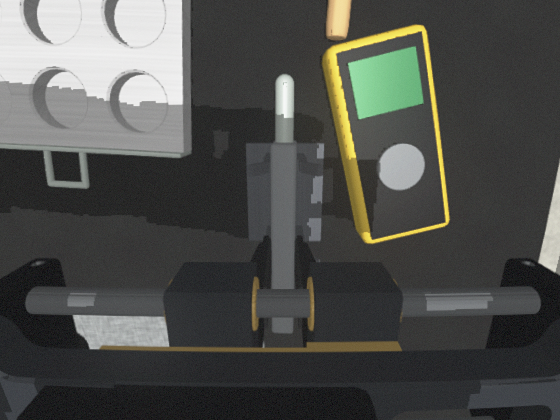

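The wrist view shows the hook above the fork rest at (284,190), with the tray's sockets at upper left. The lip travelled only 179 mm, but it started about 10 mm outside the drive face, so the tray was probably slightly out at the start. That fits the hard stop. I'll lower the hook into its rest.

Emit:
arm_command --deltas '[{"dx": 0.0005, "dy": 0, "dz": -0.015, "yaw": 0}, {"dx": 0, "dy": 0, "dz": -0.015, "yaw": 0}, {"dx": 0, "dy": 0, "dz": -0.012, "yaw": 0}, {"dx": 0, "dy": 0, "dz": -0.008, "yaw": 0}, {"dx": 0, "dy": 0, "dz": -0.008, "yaw": 0}, {"dx": 0, "dy": 0, "dz": -0.003, "yaw": 0}, {"dx": 0, "dy": 0, "dz": 0, "yaw": 0}, {"dx": 0, "dy": 0, "dz": 0, "yaw": 0}]'

```text
t: 12.85
eef_pos: [686.4, -21.6, 73.2]
tcp_rot: [3.141, 0.0, 1.543]
ft_force: [-0.5, -0.3, -0.2]
opening: 0.143
grip_force: 29.9
```

Emit:
arm_command --deltas '[{"dx": 0, "dy": 0, "dz": -0.002, "yaw": 0}, {"dx": 0, "dy": 0, "dz": 0, "yaw": 0}, {"dx": 0, "dy": 0, "dz": 0, "yaw": 0}]'

```text
t: 13.15
eef_pos: [686.5, -21.6, 71.4]
tcp_rot: [3.14, 0.0, 1.543]
ft_force: [0.4, 1.2, 3.3]
opening: 0.139
grip_force: 29.9
```

Emit:
arm_command --gripper 0.05 --deltas '[{"dx": 0, "dy": 0, "dz": 0, "yaw": 0}, {"dx": 0, "dy": 0, "dz": 0, "yaw": 0}, {"dx": 0, "dy": 0, "dz": 0, "yaw": 0}, {"dx": 0, "dy": 0, "dz": 0, "yaw": 0}, {"dx": 0, "dy": 0, "dz": 0, "yaw": 0}, {"dx": 0, "dy": 0, "dz": 0.02, "yaw": 0}, {"dx": 0, "dy": 0, "dz": 0.03, "yaw": 0}, {"dx": 0, "dy": 0, "dz": 0.03, "yaw": 0}, {"dx": -0.018, "dy": 0.003, "dz": 0.01, "yaw": -0.34}, {"dx": -0.018, "dy": 0.003, "dz": 0.01, "yaw": -0.34}, {"dx": -0.018, "dy": 0.003, "dz": 0.01, "yaw": -0.34}, {"dx": -0.018, "dy": 0.003, "dz": 0.01, "yaw": -0.34}, {"dx": -0.018, "dy": 0.003, "dz": 0.01, "yaw": -0.34}, {"dx": -0.018, "dy": 0.003, "dz": 0.01, "yaw": -0.34}, {"dx": -0.018, "dy": 0.003, "dz": 0.01, "yaw": -0.34}, {"dx": -0.018, "dy": 0.003, "dz": 0.01, "yaw": -0.34}, {"dx": -0.018, "dy": 0.003, "dz": 0.01, "yaw": -0.34}, {"dx": -0.018, "dy": 0.003, "dz": 0.01, "yaw": -0.34}, {"dx": 0, "dy": 0, "dz": 0, "yaw": 0}, {"dx": 0, "dy": 0, "dz": 0, "yaw": 0}]'

```text
t: 15.15
eef_pos: [506.6, 8.3, 251.1]
tcp_rot: [3.14, 0.0, 1.484]
ft_force: [-0.3, 0.0, -0.1]
opening: 0.527
grip_force: 0.0
```

```bash
cat > sock.py <<'E'
from h import *
import pickle,sys
w=save('wrist',sys.argv[1]+'.png'); t=save('top',sys.argv[1]+'t.png'); pickle.dump((w,t),open(sys.argv[1]+'.pkl','wb'))
print(state()['eef_pos'],state()['tcp_rot'],np.array(w['extrinsics'])[:3,3])
for n,c in (('w',w),('t',t)):
    P=cloud(c); Z=P[:,:,2]
    M=((Z<25)&(Z>5)).astype(np.uint8); M=cv2.morphologyEx(M,cv2.MORPH_OPEN,np.ones((3,3)))
    for ce,s in blobs(M,60,20000):
        p=plane(c,[ce],13)[0]; 
        if 380<p[0]<640 and 20<p[1]<240: print(n,'floor',s,p.round(1), round(float(np.nanmedian(Z[int(ce[1])-2:int(ce[1])+3,int(ce[0])-2:int(ce[0])+3])),1))
# cap tops in top view: white disc on grey mat, brightness + depth
P=cloud(t); Z=P[:,:,2]
M=cv2.morphologyEx(((Z>38)&(Z<56)).astype(np.uint8),cv2.MORPH_OPEN,np.ones((3,3)))
for ce,s in blobs(M,60,600):
    z=np.nanmedian(Z[int(ce[1])-2:int(ce[1])+3,int(ce[0])-2:int(ce[0])+3]); p=plane(t,[ce],z)[0]
    if p[1]<-100 and 300<p[0]<700: print('cap',ce.round(1),s[2:],p.round(1))
E
python3 sock.py k1
```

```text
[506.75685028   8.25409141 250.41215791] [-3.14143752e+00  3.27032555e-05  1.48352712e+00] [512.3701544   85.81383167 428.19794356]
w floor [ 185   42   41   45 1439] [422.2 159.5  13. ] 13.4
w floor [ 244   42   41   44 1440] [495.  153.2  13. ] 13.2
w floor [ 303   43   41   44 1417] [567.9 146.5  13. ] 13.2
w floor [ 189  104   39   42 1269] [415.4  86.8  13. ] 13.5
w floor [ 245  104   40   41 1290] [488.3  80.4  13. ] 13.0
w floor [ 301  105   40   40 1283] [561.5  73.7  13. ] 13.1
t floor [211 183  18  22 319] [567.6 149.2  13. ] 13.7
t floor [208 214  17  22 297] [496.6 157.5  13. ] 13.0
t floor [248 228  12  11 101] [476.5  72.5  13. ] 14.3
t floor [205 246  15  22 256] [424.5 166.6  13. ] 13.5
cap [410.7 172.6] [ 20  20 311] [ 609.8 -286.7   46.4]
cap [414.6 212.3] [ 20  20 320] [ 519.3 -292.    46.5]
cap [546.2 245.3] [ 23  59 274] [ 441.2 -599.9   46.4]
cap [416.2 253.7] [ 19  20 320] [ 426.7 -291.8   47.2]
cap [375.8 257.6] [ 19  20 310] [ 419.  -200.7   46.2]
cap [389.4 303.9] [ 21  19 305] [ 316.9 -229.3   43.8]
```

View pics/k1.png

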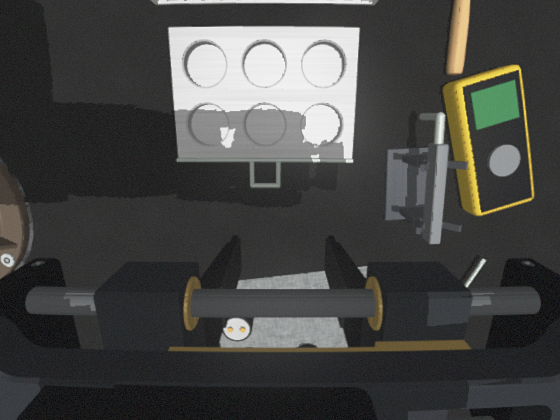

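The wrist view shows all six sockets clearly: rear row at v≈64 and front row at v≈125. The hook is back in the rest. I'll now view the caps with the same camera geometry.

Emit:
arm_command --gripper 0.065 --deltas '[{"dx": 0, "dy": -0.039, "dz": 0, "yaw": 0}, {"dx": 0, "dy": -0.039, "dz": 0, "yaw": 0}, {"dx": 0, "dy": -0.039, "dz": 0, "yaw": 0}, {"dx": 0, "dy": -0.039, "dz": 0, "yaw": 0}, {"dx": 0, "dy": -0.039, "dz": 0, "yaw": 0}, {"dx": 0, "dy": -0.039, "dz": 0, "yaw": 0}, {"dx": 0, "dy": -0.039, "dz": 0, "yaw": 0}, {"dx": 0, "dy": -0.039, "dz": 0, "yaw": 0}, {"dx": 0, "dy": -0.039, "dz": 0, "yaw": 0}, {"dx": 0, "dy": -0.039, "dz": 0, "yaw": 0}, {"dx": 0, "dy": 0, "dz": 0, "yaw": 0}, {"dx": 0, "dy": 0, "dz": 0, "yaw": 0}]'

```text
t: 16.45
eef_pos: [506.0, -382.4, 249.4]
tcp_rot: [-3.14, -0.001, 1.482]
ft_force: [-0.1, 0.1, -0.6]
opening: 0.684
grip_force: 0.0
```

```bash
python3 - <<'E'
from h import *
import pickle
w=pickle.load(open('k1.pkl','rb'))[0]
Z=cloud(w)[:,:,2]
M=cv2.morphologyEx((Z<28.5).astype(np.uint8),cv2.MORPH_OPEN,np.ones((3,3)))
M[:,:170]=0;M[:,360:]=0;M[170:]=0
S=[]
for ce,s in blobs(M,800,3000):
    S.append(plane(w,[ce],31)[0,:2]); print(s,S[-1].round(1))
S=np.array(S)
# rigid grid fit: rows 71 spacing
A=np.array([[-71,35.5],[0,35.5],[71,35.5],[-71,-35.5],[0,-35.5],[71,-35.5]])
print(np.linalg.norm(S[0]-S[2]),np.linalg.norm(S[1]-S[4]))
v=S[2]-S[0]; print('dir',np.degrees(np.arctan2(v[1],v[0])),S.mean(0))
c=save('wrist','c1.png'); t=save('top','c1t.png'); pickle.dump((c,t),open('c1.pkl','wb')); print(state()['eef_pos'])
P=cloud(c);Z=P[:,:,2]
M=cv2.morphologyEx(((Z>38)&(Z<56)).astype(np.uint8),cv2.MORPH_OPEN,np.ones((3,3)))
for ce,s in blobs(M,200,4000):
    z=np.nanmedian(Z[int(ce[1])-4:int(ce[1])+5,int(ce[0])-4:int(ce[0])+5]); print('cap',ce.round(1),s,plane(c,[ce],45)[0].round(1),z)
E
```

```text
[ 184   42   42   45 1494] [425.5 156.7]
[ 243   42   42   44 1477] [495.6 150.6]
[ 303   42   41   45 1457] [565.8 144.3]
[ 170   59   80  111 1109] [397.7  58.7]
[ 281   62   79  108 1145] [577.6  47.8]
[ 188  104   40   42 1319] [418.9  86.8]
[ 244  104   41   41 1317] [489.1  80.6]
[ 301  104   41   42 1325] [559.8  74.1]
140.81860972964938 131.4968168277784
dir -5.050430330953025 [491.26149692  99.96191867]
[ 506.31942356 -381.03598582  250.21485825]
cap [193.5  32.4] [ 174   11   40   44 1373] [ 420.3 -202.1   45. ] 46.00587146640754
cap [112.6  68.9] [  94   49   38   41 1190] [ 320.  -230.2   45. ] 43.567099420975865
cap [366.9  96.4] [ 348   77   39   40 1192] [ 612.1 -288.2   45. ] 45.98943152658126
cap [288.9 107.8] [ 270   88   38   40 1178] [ 520.1 -293.4   45. ] 46.038843428127564
cap [211.7 115.2] [ 193   96   38   39 1149] [ 428.1 -293.4   45. ] 46.10199488941987
cap [255.1 332.5] [211 318  89  30 620] [ 445.3 -599.7   45. ] 46.737715681559905
```

View pics/c1.png

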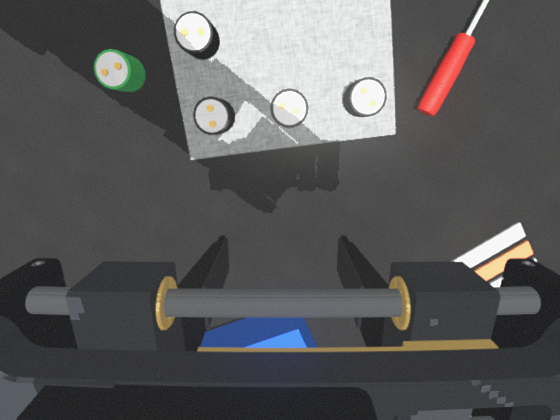

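All four caps and the sockets are measured with good consistency: tops at z≈46 against 45 expected, grid spacing 70.4 against 71. The picture shows caps at (194,32), (367,96), (289,108) and (212,115), with the green decoy at (113,69). I'll grasp the first cap at (428,-293).

Emit:
arm_command --deltas '[{"dx": -0.013, "dy": 0.0146, "dz": -0.02, "yaw": 0}, {"dx": -0.013, "dy": 0.0146, "dz": -0.02, "yaw": 0}, {"dx": -0.013, "dy": 0.0146, "dz": -0.025, "yaw": 0}, {"dx": -0.013, "dy": 0.0146, "dz": -0.025, "yaw": 0}, {"dx": -0.013, "dy": 0.0146, "dz": -0.025, "yaw": 0}, {"dx": -0.013, "dy": 0.0146, "dz": -0.025, "yaw": 0}, {"dx": 0, "dy": 0, "dz": 0, "yaw": 0}, {"dx": 0, "dy": 0, "dz": -0.02, "yaw": 0}, {"dx": 0, "dy": 0, "dz": -0.02, "yaw": 0}, {"dx": 0, "dy": 0, "dz": -0.015, "yaw": 0}, {"dx": 0, "dy": 0, "dz": -0.011, "yaw": 0}, {"dx": 0, "dy": 0, "dz": 0, "yaw": 0}, {"dx": 0, "dy": 0, "dz": 0, "yaw": 0}]'

```text
t: 17.85
eef_pos: [428.7, -294.2, 45.5]
tcp_rot: [3.141, 0.0, 1.484]
ft_force: [-0.8, -0.9, -0.2]
opening: 0.686
grip_force: 0.0
```

Emit:
arm_command --gripper 0.03 --deltas '[{"dx": 0, "dy": 0, "dz": 0, "yaw": 0}, {"dx": 0, "dy": 0, "dz": 0, "yaw": 0}, {"dx": 0, "dy": 0, "dz": 0, "yaw": 0}, {"dx": 0, "dy": 0, "dz": 0, "yaw": 0}, {"dx": 0, "dy": 0, "dz": 0, "yaw": 0}]'

```text
t: 18.35
eef_pos: [428.2, -294.1, 45.0]
tcp_rot: [3.141, 0.0, 1.483]
ft_force: [0.3, -0.8, 0.2]
opening: 0.341
grip_force: 0.0
```

```bash
python3 - <<'E'
from h import *
s=save('scene','s6.png'); w=save('wrist','w6.png')
a=cv2.resize(s['color'][210:330,100:220],(400,400)); b=w['color'][140:420,80:480]
b=cv2.resize(b,(400,280)); b=np.vstack([b,np.zeros((120,400,3),np.uint8)])
cv2.imwrite('pics/m6.png',np.hstack([a,b])[:,:,::-1]); print(state()['opening'],state()['grip_force'])
E
```

```text
0.3209957605780313 0.0
```

View pics/m6.png

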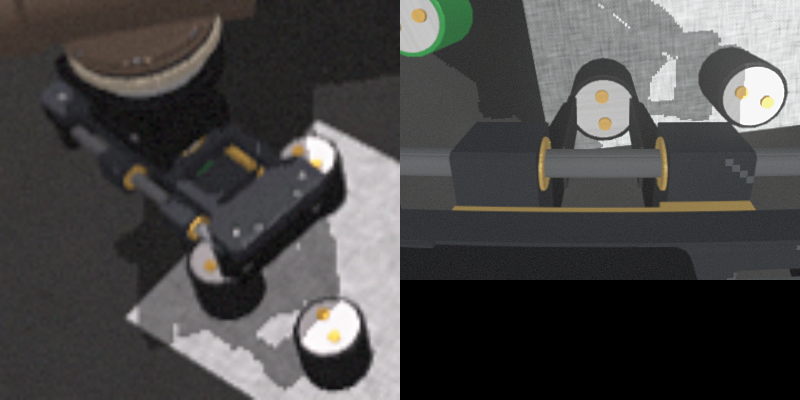

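```bash
python3 - <<'E'
from h import *
t=read_camera('top'); w=read_camera('wrist'); s=read_camera('scene'); st=state(); print(st['eef_pos'])
for n,c in (('t',t),('w',w),('s',s)):
    P=cloud(c);Z=P[:,:,2]
    M=cv2.morphologyEx(((Z>43)&(Z<50)).astype(np.uint8),cv2.MORPH_OPEN,np.ones((3,3)))
    for ce,q in blobs(M,60,9000):
        p=plane(c,[ce],45)[0]
        if 380<p[0]<660 and -340<p[1]<-150: print(n,ce.round(1),q,p.round(1))
E
```

```text
[ 428.16221096 -293.9982421    44.8473695 ]
t [411.5 172.4] [403 163  18  19 254] [ 610.4 -289.1   45. ]
t [413.5 211.7] [406 203  17  19 216] [ 520.8 -289.9   45. ]
t [374.2 255.6] [367 248  17  17 170] [ 423.6 -197.5   45. ]
w [254.1  91. ] [ 214   48   81   87 5504] [ 420.  -200.9   45. ]
w [551.9 220.4] [541 191  19  56 730] [ 596.4 -290.3   45. ]
w [431.7 234.1] [ 396  200   72   69 3759] [ 519.5 -292.3   45. ]
w [282.8 245.9] [ 253  213   63   68 3191] [ 427.6 -291.9   45. ]
s [195.3 255.2] [189 251  13  11  87] [ 420.6 -190.8   45. ]
s [160.7 289.9] [156 283  13  13  94] [ 422.  -304.5   45. ]
s [198.5 308.1] [189 299  20  19 282] [ 519.7 -293.1   45. ]
s [235.4 328.9] [225 319  22  21 322] [ 612.9 -288.1   45. ]
```

```bash
python3 - <<'E'
from h import *
w=read_camera('wrist'); P=cloud(w); st=state(); print(st['opening'],w['extrinsics'][:3,3].round(1))
np.set_printoptions(linewidth=220)
for v in (215,225,235,245,252,262,270): print(v,[tuple(int(round(float(a))) for a in P[v,u]-[428,-294,0]) for u in range(240,332,6)])
E
```

```text
0.31786063614525284 [ 434.2 -216.6  222. ]
215 [(-31, 12, 4), (-27, 11, 3), (-22, 11, 3), (-16, 16, 22), (-11, 20, 35), (-6, 22, 43), (-3, 22, 45), (1, 22, 45), (4, 21, 44), (8, 21, 43), (12, 19, 38), (16, 16, 29), (22, 7, 3), (26, 7, 3), (31, 6, 3), (35, 5, 2)]
225 [(-32, 4, 3), (-28, 4, 4), (-23, 3, 4), (-14, 17, 45), (-10, 17, 46), (-7, 17, 46), (-3, 16, 45), (0, 16, 46), (4, 16, 46), (8, 15, 46), (11, 15, 45), (15, 14, 45), (19, 11, 36), (26, -1, 4), (30, -2, 2), (35, -2, 3)]
235 [(-33, -4, 3), (-29, -4, 3), (-17, 14, 52), (-15, 11, 46), (-11, 11, 47), (-7, 10, 46), (-4, 11, 49), (0, 10, 48), (3, 10, 47), (7, 9, 46), (11, 9, 46), (14, 8, 45), (18, 10, 52), (25, -9, 2), (30, -10, 3), (34, -11, 2)]
245 [(-34, -12, 3), (-19, 14, 67), (-16, 13, 65), (-15, 4, 45), (-12, 4, 45), (-8, 4, 46), (-4, 4, 47), (-1, 3, 45), (3, 3, 46), (7, 2, 46), (10, 2, 46), (14, 2, 46), (16, 9, 63), (19, 10, 66), (29, -18, 3), (34, -18, 3)]
252 [(-21, 14, 76), (-18, 14, 76), (-16, 12, 72), (-16, 0, 46), (-12, -1, 45), (-9, -1, 46), (-5, -1, 45), (-1, -2, 45), (3, -2, 46), (6, -2, 46), (10, -2, 47), (14, -3, 46), (16, 9, 72), (18, 10, 76), (21, 10, 76), (34, -23, 4)]
262 [(-20, 14, 87), (-17, 13, 87), (-15, 11, 82), (-17, -7, 46), (-13, -7, 46), (-9, -8, 46), (-5, -8, 46), (-2, -7, 49), (2, -8, 47), (6, -9, 45), (9, -9, 46), (13, -9, 46), (15, 6, 77), (17, 11, 88), (20, 10, 86), (23, 10, 87)]
270 [(-19, 13, 94), (-16, 13, 95), (-15, 6, 82), (-17, -13, 45), (-14, -13, 46), (-10, -13, 46), (-6, -13, 46), (-2, -14, 46), (2, -14, 47), (5, -14, 46), (9, -15, 46), (13, -15, 46), (15, 2, 79), (16, 10, 94), (19, 10, 95), (22, 10, 96)]
```

```bash
python3 - <<'E'
from h import *
import pickle
w=pickle.load(open('w2.pkl','rb')); P=cloud(w)-[593,23,261.4]
for u in (192,196,200,204): print([(v,)+tuple(int(round(float(a))) for a in P[v,u]) for v in range(232,270,5)])
print('min z of points within finger area',)
M=(abs(P[:,:,0])<65)&(abs(P[:,:,1])<20)&(P[:,:,2]>-60)
print(np.percentile(P[M][:,2],[0,1,5,20]), np.percentile(P[M][:,1],[1,99]))
print(state()['ft_force'],state()['opening'],state()['eef_pos'])
E
```

```text
[(232, -137, -89, -262), (237, -52, 11, 11), (242, -50, 11, 18), (247, -49, 10, 23), (252, -47, 9, 28), (257, -47, 7, 29), (262, -47, 4, 30), (267, -47, 2, 30)]Traceback (most recent call last):
  File "<stdin>", line 4, in <module>
  File "<stdin>", line 4, in <genexpr>
ValueError: cannot convert float NaN to integer
```

```bash
python3 - <<'E'
from h import *
import pickle
w=pickle.load(open('w2.pkl','rb')); P=cloud(w)-[593,23,261.4]
for u in (188,192,196,198,200,202,204): print(u,[(v,)+tuple(P[v,u].round(0).tolist()) for v in range(233,262,4)])
s=pickle.load(open('c0.pkl','rb'))['scene']; t=read_camera('top')
st=state(); print(st['opening'],st['eef_pos'])
E
```

```text
188 [(233, -143.0, -89.0, -259.0), (237, -144.0, -97.0, -261.0), (241, -144.0, -103.0, -260.0), (245, -51.0, 11.0, 22.0), (249, -50.0, 10.0, 27.0), (253, -49.0, 9.0, 29.0), (257, -48.0, 9.0, 34.0), (261, -47.0, 8.0, 36.0)]
192 [(233, -137.0, -90.0, -260.0), (237, -52.0, 11.0, 11.0), (241, -50.0, 11.0, 17.0), (245, -49.0, 11.0, 22.0), (249, -48.0, 9.0, 24.0), (253, -47.0, 9.0, 29.0), (257, -47.0, 7.0, 29.0), (261, -47.0, 5.0, 30.0)]
196 [(233, -131.0, -90.0, -261.0), (237, -50.0, 11.0, 10.0), (241, -49.0, 9.0, 13.0), (245, -48.0, 9.0, 19.0), (249, -48.0, 7.0, 19.0), (253, -48.0, 5.0, 19.0), (257, -47.0, 3.0, 22.0), (261, -47.0, 2.0, 23.0)]
198 [(233, -128.0, -90.0, -261.0), (237, -49.0, 10.0, 8.0), (241, -48.0, 10.0, 14.0), (245, -48.0, 8.0, 15.0), (249, -48.0, 5.0, 16.0), (253, -48.0, 3.0, 16.0), (257, -48.0, 1.0, 17.0), (261, -47.0, -0.0, 19.0)]
200 [(233, -125.0, -89.0, -260.0), (237, -125.0, -96.0, -260.0), (241, -48.0, 8.0, 10.0), (245, -48.0, 6.0, 10.0), (249, -48.0, 4.0, 12.0), (253, -48.0, 2.0, 13.0), (257, -48.0, -1.0, 13.0), (261, -48.0, -3.0, 14.0)]
202 [(233, -122.0, -90.0, -262.0), (237, -123.0, -97.0, -261.0), (241, -123.0, -102.0, -260.0), (245, -124.0, -110.0, -262.0), (249, -48.0, 2.0, 8.0), (253, -48.0, -0.0, 9.0), (257, -48.0, -3.0, 9.0), (261, -48.0, -5.0, 9.0)]
204 [(233, -119.0, -90.0, -261.0), (237, -119.0, -96.0, -261.0), (241, -120.0, -103.0, -261.0), (245, -121.0, -110.0, -261.0), (249, -121.0, -116.0, -261.0), (253, -122.0, -123.0, -262.0), (257, -122.0, -129.0, -261.0), (261, -122.0, -136.0, -260.0)]
0.3151036344364142 [ 428.17032608 -293.99733591   44.83203092]
```

The depth data show the fingertips really stand about 7 mm *above* the reported TCP, not 19 mm ahead of it. The fingers closed above the can and nothing was touched. I'll reopen, go 27 mm lower and grasp.

Emit:
arm_command --gripper 0.065 --deltas '[{"dx": 0, "dy": 0, "dz": 0, "yaw": 0}, {"dx": 0, "dy": 0, "dz": 0, "yaw": 0}, {"dx": 0, "dy": 0, "dz": 0, "yaw": 0}, {"dx": 0, "dy": 0, "dz": 0, "yaw": 0}, {"dx": 0, "dy": 0, "dz": 0, "yaw": 0}, {"dx": 0, "dy": 0, "dz": 0, "yaw": 0}, {"dx": 0, "dy": 0.001, "dz": -0.008, "yaw": 0}, {"dx": 0, "dy": 0, "dz": -0.008, "yaw": 0}, {"dx": 0, "dy": 0, "dz": -0.006, "yaw": 0}, {"dx": 0, "dy": 0, "dz": -0.005, "yaw": 0}, {"dx": 0, "dy": 0, "dz": 0, "yaw": 0}, {"dx": 0, "dy": 0, "dz": 0, "yaw": 0}]'

```text
t: 19.9
eef_pos: [428.1, -293.0, 17.7]
tcp_rot: [-3.141, -0.0, 1.484]
ft_force: [-0.0, -0.4, -0.2]
opening: 0.681
grip_force: 0.0
```

Emit:
arm_command --gripper 0.03 --deltas '[{"dx": 0, "dy": 0, "dz": 0, "yaw": 0}, {"dx": 0, "dy": 0, "dz": 0, "yaw": 0}, {"dx": 0, "dy": 0, "dz": 0, "yaw": 0}, {"dx": 0, "dy": 0, "dz": 0, "yaw": 0}, {"dx": 0, "dy": 0, "dz": 0, "yaw": 0}, {"dx": 0, "dy": 0, "dz": 0, "yaw": 0}]'

```text
t: 20.5
eef_pos: [428.3, -293.1, 18.1]
tcp_rot: [3.141, 0.0, 1.483]
ft_force: [-0.1, 0.6, 4.0]
opening: 0.465
grip_force: 30.0
```

Emit:
arm_command --deltas '[{"dx": 0, "dy": 0, "dz": 0.015, "yaw": 0}, {"dx": 0, "dy": 0, "dz": 0.03, "yaw": 0}, {"dx": 0, "dy": 0.01, "dz": 0.035, "yaw": 0}, {"dx": -0.0003, "dy": 0.03, "dz": 0, "yaw": 0}, {"dx": -0.0003, "dy": 0.034, "dz": 0, "yaw": 0}, {"dx": -0.0003, "dy": 0.034, "dz": 0, "yaw": 0}, {"dx": -0.0003, "dy": 0.034, "dz": 0, "yaw": 0}, {"dx": -0.0003, "dy": 0.034, "dz": 0, "yaw": 0}, {"dx": -0.0003, "dy": 0.034, "dz": 0, "yaw": 0}, {"dx": -0.0003, "dy": 0.034, "dz": 0, "yaw": 0}, {"dx": -0.0003, "dy": 0.034, "dz": 0, "yaw": 0}, {"dx": -0.0003, "dy": 0.034, "dz": 0, "yaw": 0}, {"dx": -0.0003, "dy": 0.034, "dz": 0, "yaw": 0}, {"dx": -0.0003, "dy": 0.034, "dz": 0, "yaw": 0}, {"dx": -0.0003, "dy": 0.034, "dz": 0, "yaw": 0}, {"dx": 0, "dy": 0.026, "dz": 0, "yaw": 0}, {"dx": 0, "dy": 0.01, "dz": -0.01, "yaw": 0}, {"dx": 0, "dy": 0, "dz": -0.015, "yaw": 0}, {"dx": 0, "dy": 0, "dz": 0, "yaw": 0}]'

```text
t: 22.4
eef_pos: [423.5, 156.6, 71.2]
tcp_rot: [-3.139, 0.001, 1.484]
ft_force: [-0.1, 0.3, -1.9]
opening: 0.466
grip_force: 30.0
```

Emit:
arm_command --deltas '[{"dx": 0, "dy": 0, "dz": 0, "yaw": 0}, {"dx": 0, "dy": 0, "dz": 0, "yaw": 0}]'

```text
t: 22.6
eef_pos: [424.8, 156.5, 73.1]
tcp_rot: [3.141, -0.0, 1.483]
ft_force: [-0.4, 0.4, -1.4]
opening: 0.466
grip_force: 30.0
```

Emit:
arm_command --deltas '[{"dx": 0, "dy": 0.0005, "dz": -0.015, "yaw": 0}, {"dx": 0, "dy": 0, "dz": -0.008, "yaw": 0}, {"dx": 0, "dy": 0, "dz": -0.004, "yaw": 0}, {"dx": 0, "dy": 0, "dz": -0.004, "yaw": 0}, {"dx": 0, "dy": 0, "dz": 0, "yaw": 0}, {"dx": 0, "dy": 0, "dz": 0, "yaw": 0}]'

```text
t: 23.2
eef_pos: [424.6, 157.5, 42.0]
tcp_rot: [3.141, -0.0, 1.483]
ft_force: [0.5, -0.0, -0.8]
opening: 0.464
grip_force: 30.0
```

Emit:
arm_command --deltas '[{"dx": 0, "dy": 0, "dz": -0.005, "yaw": 0}, {"dx": 0, "dy": 0, "dz": -0.005, "yaw": 0}, {"dx": 0, "dy": 0, "dz": -0.0025, "yaw": 0}, {"dx": 0, "dy": 0, "dz": 0, "yaw": 0}, {"dx": 0, "dy": 0, "dz": 0, "yaw": 0}]'

```text
t: 23.7
eef_pos: [424.5, 157.5, 29.3]
tcp_rot: [-3.141, 0.0, 1.484]
ft_force: [-0.6, 0.2, -0.5]
opening: 0.471
grip_force: 30.0
```

Emit:
arm_command --gripper 0.056 --deltas '[{"dx": 0, "dy": 0, "dz": 0, "yaw": 0}, {"dx": 0, "dy": 0, "dz": 0, "yaw": 0}, {"dx": 0, "dy": 0, "dz": 0, "yaw": 0}, {"dx": 0, "dy": 0, "dz": 0, "yaw": 0}, {"dx": 0, "dy": 0, "dz": 0.015, "yaw": 0}, {"dx": 0, "dy": 0, "dz": 0.03, "yaw": 0}, {"dx": 0, "dy": 0, "dz": 0.03, "yaw": 0}, {"dx": 0, "dy": 0, "dz": 0, "yaw": 0}, {"dx": 0, "dy": 0, "dz": 0, "yaw": 0}]'

```text
t: 24.6
eef_pos: [424.6, 157.5, 104.6]
tcp_rot: [3.14, -0.0, 1.484]
ft_force: [-0.6, 0.1, 0.4]
opening: 0.588
grip_force: 0.0
```

```bash
cat > cp.py <<'E'
from h import *
st=state(); print('tcp',st['eef_pos'].round(1),st['opening'].round(3))
for n in ('top','scene'):
    c=read_camera(n); P=cloud(c);Z=P[:,:,2]
    for lo,hi,h,nm in ((42,51,45,'mat'),(51,62,55,'tray')):
        M=cv2.morphologyEx(((Z>lo)&(Z<hi)).astype(np.uint8),cv2.MORPH_OPEN,np.ones((3,3)))
        for ce,q in blobs(M,60,900):
            p=plane(c,[ce],h)[0]; z=np.nanmedian(Z[int(ce[1])-2:int(ce[1])+3,int(ce[0])-2:int(ce[0])+3])
            if 360<p[0]<660 and (-360<p[1]<-120 if nm=='mat' else 40<p[1]<200): print(n,nm,q[2:],p.round(1),z.round(1))
E
python3 cp.py
```

```text
Traceback (most recent call last):
  File "cp.py", line 2, in <module>
    st=state(); print('tcp',st['eef_pos'].round(1),st['opening'].round(3))
                                                   ^^^^^^^^^^^^^^^^^^^
AttributeError: 'float' object has no attribute 'round'
```

```bash
sed -i "s/,st\['opening'\].round(3)//" cp.py; python3 cp.py
```

```text
tcp [424.6 157.5 104.6]
top mat [ 19  19 286] [ 610.8 -288.2   45. ] 45.6
top mat [ 21  20 304] [ 519.9 -292.9   45. ] 46.6
top mat [ 19  20 297] [ 418.9 -201.2   45. ] 46.2
scene mat [ 19  16 237] [ 420.  -201.9   45. ] 46.6
scene mat [ 22  20 321] [ 520.2 -293.4   45. ] 48.3
scene mat [ 22  21 362] [ 612.9 -288.2   45. ] 47.4
scene tray [ 16  12 149] [424.8 155.   55. ] 56.9
```

Emit:
arm_command --gripper 0.065 --deltas '[{"dx": 0, "dy": -0.02, "dz": 0, "yaw": 0}, {"dx": -0.0005, "dy": -0.034, "dz": 0, "yaw": 0}, {"dx": -0.0005, "dy": -0.034, "dz": 0, "yaw": 0}, {"dx": -0.0005, "dy": -0.034, "dz": 0, "yaw": 0}, {"dx": -0.0005, "dy": -0.034, "dz": 0, "yaw": 0}, {"dx": -0.0005, "dy": -0.034, "dz": 0, "yaw": 0}, {"dx": -0.0005, "dy": -0.034, "dz": 0, "yaw": 0}, {"dx": -0.0005, "dy": -0.034, "dz": 0, "yaw": 0}, {"dx": -0.0005, "dy": -0.034, "dz": 0, "yaw": 0}, {"dx": -0.0005, "dy": -0.034, "dz": 0, "yaw": 0}, {"dx": -0.0005, "dy": -0.023, "dz": 0, "yaw": 0}, {"dx": 0, "dy": -0.01, "dz": -0.01, "yaw": 0}, {"dx": 0, "dy": 0, "dz": -0.02, "yaw": 0}, {"dx": 0, "dy": 0, "dz": 0, "yaw": 0}, {"dx": 0, "dy": 0, "dz": 0, "yaw": 0}, {"dx": 0, "dy": 0, "dz": 0, "yaw": 0}]'

```text
t: 26.3
eef_pos: [419.7, -201.0, 74.5]
tcp_rot: [-3.142, -0.0, 1.484]
ft_force: [-0.2, -1.0, -0.4]
opening: 0.684
grip_force: 0.0
```

Emit:
arm_command --deltas '[{"dx": 0, "dy": -0.0005, "dz": -0.02, "yaw": 0}, {"dx": 0, "dy": 0, "dz": -0.015, "yaw": 0}, {"dx": 0, "dy": 0, "dz": -0.012, "yaw": 0}, {"dx": 0, "dy": 0, "dz": -0.0095, "yaw": 0}, {"dx": 0, "dy": 0, "dz": 0, "yaw": 0}, {"dx": 0, "dy": 0, "dz": 0, "yaw": 0}]'

```text
t: 26.9
eef_pos: [419.7, -201.9, 18.2]
tcp_rot: [3.141, 0.0, 1.484]
ft_force: [-0.4, -0.1, -0.7]
opening: 0.684
grip_force: 0.0
```

Emit:
arm_command --gripper 0.03 --deltas '[{"dx": 0, "dy": 0, "dz": 0, "yaw": 0}, {"dx": 0, "dy": 0, "dz": 0, "yaw": 0}, {"dx": 0, "dy": 0, "dz": 0, "yaw": 0}, {"dx": 0, "dy": 0, "dz": 0, "yaw": 0}, {"dx": 0, "dy": 0, "dz": 0, "yaw": 0}, {"dx": 0, "dy": 0, "dz": 0, "yaw": 0}]'

```text
t: 27.5
eef_pos: [419.8, -202.1, 18.2]
tcp_rot: [3.141, 0.0, 1.484]
ft_force: [-0.1, 0.4, 6.2]
opening: 0.467
grip_force: 30.0
```

Emit:
arm_command --deltas '[{"dx": 0, "dy": 0, "dz": 0.015, "yaw": 0}, {"dx": 0, "dy": 0, "dz": 0.03, "yaw": 0}, {"dx": 0.0057, "dy": 0.0125, "dz": 0.035, "yaw": 0}, {"dx": 0.007, "dy": 0.03, "dz": 0, "yaw": 0}, {"dx": 0.007, "dy": 0.034, "dz": 0, "yaw": 0}, {"dx": 0.007, "dy": 0.034, "dz": 0, "yaw": 0}, {"dx": 0.007, "dy": 0.034, "dz": 0, "yaw": 0}, {"dx": 0.007, "dy": 0.034, "dz": 0, "yaw": 0}, {"dx": 0.007, "dy": 0.034, "dz": 0, "yaw": 0}, {"dx": 0.007, "dy": 0.034, "dz": 0, "yaw": 0}, {"dx": 0.007, "dy": 0.034, "dz": 0, "yaw": 0}, {"dx": 0.007, "dy": 0.034, "dz": 0, "yaw": 0}, {"dx": 0.007, "dy": 0.026, "dz": 0, "yaw": 0}, {"dx": 0, "dy": 0.012, "dz": -0.01, "yaw": 0}, {"dx": 0, "dy": 0, "dz": -0.015, "yaw": 0}, {"dx": 0, "dy": 0, "dz": 0, "yaw": 0}, {"dx": 0, "dy": 0, "dz": 0, "yaw": 0}, {"dx": 0, "dy": 0, "dz": 0, "yaw": 0}]'

```text
t: 29.3
eef_pos: [495.3, 150.0, 73.2]
tcp_rot: [3.141, -0.0, 1.483]
ft_force: [0.4, -0.2, -1.2]
opening: 0.471
grip_force: 30.0
```

Emit:
arm_command --deltas '[{"dx": 0, "dy": 0.0005, "dz": -0.015, "yaw": 0}, {"dx": 0, "dy": 0, "dz": -0.008, "yaw": 0}, {"dx": 0, "dy": 0, "dz": -0.004, "yaw": 0}, {"dx": 0, "dy": 0, "dz": -0.004, "yaw": 0}, {"dx": 0, "dy": 0, "dz": 0, "yaw": 0}, {"dx": 0, "dy": 0, "dz": 0, "yaw": 0}]'

```text
t: 29.9
eef_pos: [495.4, 151.0, 42.1]
tcp_rot: [3.141, -0.0, 1.483]
ft_force: [-0.0, -0.2, -1.3]
opening: 0.469
grip_force: 30.0
```

Inside the socket without contact. Lower the rest of the way, release, rise, and re-check.

Emit:
arm_command --deltas '[{"dx": 0, "dy": 0, "dz": -0.005, "yaw": 0}, {"dx": 0, "dy": 0, "dz": -0.005, "yaw": 0}, {"dx": 0, "dy": 0, "dz": -0.0025, "yaw": 0}, {"dx": 0, "dy": 0, "dz": 0, "yaw": 0}, {"dx": 0, "dy": 0, "dz": 0, "yaw": 0}]'

```text
t: 30.4
eef_pos: [495.2, 151.0, 29.3]
tcp_rot: [-3.141, 0.0, 1.484]
ft_force: [0.4, 0.2, -1.5]
opening: 0.468
grip_force: 30.0
```

Emit:
arm_command --gripper 0.056 --deltas '[{"dx": 0, "dy": 0, "dz": 0, "yaw": 0}, {"dx": 0, "dy": 0, "dz": 0, "yaw": 0}, {"dx": 0, "dy": 0, "dz": 0, "yaw": 0}, {"dx": 0, "dy": 0, "dz": 0, "yaw": 0}, {"dx": 0, "dy": 0, "dz": 0.015, "yaw": 0}, {"dx": 0, "dy": 0, "dz": 0.03, "yaw": 0}, {"dx": 0, "dy": 0, "dz": 0.03, "yaw": 0}, {"dx": 0, "dy": 0, "dz": 0, "yaw": 0}, {"dx": 0, "dy": 0, "dz": 0, "yaw": 0}]'

```text
t: 31.3
eef_pos: [495.3, 151.0, 104.7]
tcp_rot: [3.14, -0.0, 1.484]
ft_force: [0.2, 0.1, -0.0]
opening: 0.589
grip_force: 0.0
```

```bash
python3 cp.py
```

```text
tcp [495.3 151.  104.7]
top mat [ 19  19 287] [ 611.5 -288.3   45. ] 46.1
top mat [ 19  20 303] [ 519.6 -293.1   45. ] 46.2
scene mat [ 22  20 310] [ 519.7 -293.9   45. ] 48.7
scene mat [ 22  21 356] [ 612.9 -288.5   45. ] 48.5
scene tray [ 16  11 147] [424.7 155.3  55. ] 57.2
scene tray [ 16  12 155] [494.7 150.3  55. ] 56.6
```

Emit:
arm_command --gripper 0.065 --deltas '[{"dx": 0, "dy": -0.02, "dz": 0, "yaw": 0}, {"dx": 0.002, "dy": -0.034, "dz": 0, "yaw": 0}, {"dx": 0.002, "dy": -0.034, "dz": 0, "yaw": 0}, {"dx": 0.002, "dy": -0.034, "dz": 0, "yaw": 0}, {"dx": 0.002, "dy": -0.034, "dz": 0, "yaw": 0}, {"dx": 0.002, "dy": -0.034, "dz": 0, "yaw": 0}, {"dx": 0.002, "dy": -0.034, "dz": 0, "yaw": 0}, {"dx": 0.002, "dy": -0.034, "dz": 0, "yaw": 0}, {"dx": 0.002, "dy": -0.034, "dz": 0, "yaw": 0}, {"dx": 0.002, "dy": -0.034, "dz": 0, "yaw": 0}, {"dx": 0.002, "dy": -0.034, "dz": 0, "yaw": 0}, {"dx": 0.002, "dy": -0.034, "dz": 0, "yaw": 0}, {"dx": 0.0027, "dy": -0.034, "dz": 0, "yaw": 0}, {"dx": 0, "dy": -0.016, "dz": -0.01, "yaw": 0}, {"dx": 0, "dy": 0, "dz": -0.02, "yaw": 0}, {"dx": 0, "dy": 0, "dz": 0, "yaw": 0}, {"dx": 0, "dy": 0, "dz": 0, "yaw": 0}, {"dx": 0, "dy": 0, "dz": 0, "yaw": 0}]'

```text
t: 33.2
eef_pos: [520.2, -292.4, 74.7]
tcp_rot: [3.141, 0.0, 1.484]
ft_force: [0.8, -0.0, -0.1]
opening: 0.681
grip_force: 0.0
```

Emit:
arm_command --deltas '[{"dx": 0, "dy": 0, "dz": -0.02, "yaw": 0}, {"dx": 0, "dy": 0, "dz": -0.015, "yaw": 0}, {"dx": 0, "dy": 0, "dz": -0.012, "yaw": 0}, {"dx": 0, "dy": 0, "dz": -0.0095, "yaw": 0}, {"dx": 0, "dy": 0, "dz": 0, "yaw": 0}, {"dx": 0, "dy": 0, "dz": 0, "yaw": 0}]'

```text
t: 33.8
eef_pos: [520.2, -293.0, 18.2]
tcp_rot: [3.141, 0.0, 1.484]
ft_force: [0.5, 0.8, -0.3]
opening: 0.681
grip_force: 0.0
```

Emit:
arm_command --gripper 0.03 --deltas '[{"dx": 0, "dy": 0, "dz": 0, "yaw": 0}, {"dx": 0, "dy": 0, "dz": 0, "yaw": 0}, {"dx": 0, "dy": 0, "dz": 0, "yaw": 0}, {"dx": 0, "dy": 0, "dz": 0, "yaw": 0}, {"dx": 0, "dy": 0, "dz": 0, "yaw": 0}, {"dx": 0, "dy": 0, "dz": 0, "yaw": 0}]'

```text
t: 34.4
eef_pos: [520.1, -293.1, 18.2]
tcp_rot: [3.141, 0.0, 1.484]
ft_force: [-0.2, 0.2, 6.1]
opening: 0.466
grip_force: 30.0
```

Emit:
arm_command --deltas '[{"dx": 0, "dy": 0, "dz": 0.015, "yaw": 0}, {"dx": 0, "dy": 0, "dz": 0.03, "yaw": 0}, {"dx": 0.0005, "dy": 0.012, "dz": 0.035, "yaw": 0}, {"dx": 0.0038, "dy": 0.034, "dz": 0, "yaw": 0}, {"dx": 0.0038, "dy": 0.034, "dz": 0, "yaw": 0}, {"dx": 0.0038, "dy": 0.034, "dz": 0, "yaw": 0}, {"dx": 0.0038, "dy": 0.034, "dz": 0, "yaw": 0}, {"dx": 0.0038, "dy": 0.034, "dz": 0, "yaw": 0}, {"dx": 0.0038, "dy": 0.034, "dz": 0, "yaw": 0}, {"dx": 0.0038, "dy": 0.034, "dz": 0, "yaw": 0}, {"dx": 0.0038, "dy": 0.034, "dz": 0, "yaw": 0}, {"dx": 0.0038, "dy": 0.034, "dz": 0, "yaw": 0}, {"dx": 0.0038, "dy": 0.034, "dz": 0, "yaw": 0}, {"dx": 0.0038, "dy": 0.034, "dz": 0, "yaw": 0}, {"dx": 0.0038, "dy": 0.034, "dz": 0, "yaw": 0}, {"dx": 0, "dy": 0.018, "dz": -0.01, "yaw": 0}, {"dx": 0, "dy": 0, "dz": -0.015, "yaw": 0}, {"dx": 0, "dy": 0, "dz": 0, "yaw": 0}, {"dx": 0, "dy": 0, "dz": 0, "yaw": 0}, {"dx": 0, "dy": 0, "dz": 0, "yaw": 0}]'

```text
t: 36.4
eef_pos: [566.4, 144.6, 73.8]
tcp_rot: [3.141, -0.0, 1.483]
ft_force: [0.5, -0.8, -0.8]
opening: 0.466
grip_force: 30.0
```

Emit:
arm_command --deltas '[{"dx": 0, "dy": 0, "dz": -0.015, "yaw": 0}, {"dx": 0, "dy": 0, "dz": -0.008, "yaw": 0}, {"dx": 0, "dy": 0, "dz": -0.004, "yaw": 0}, {"dx": 0, "dy": 0, "dz": -0.004, "yaw": 0}, {"dx": 0, "dy": 0, "dz": 0, "yaw": 0}, {"dx": 0, "dy": 0, "dz": 0, "yaw": 0}]'

```text
t: 37.0
eef_pos: [566.2, 145.0, 42.1]
tcp_rot: [3.141, -0.0, 1.483]
ft_force: [-0.9, 0.0, -0.6]
opening: 0.465
grip_force: 30.0
```

Emit:
arm_command --deltas '[{"dx": 0, "dy": 0, "dz": -0.005, "yaw": 0}, {"dx": 0, "dy": 0, "dz": -0.005, "yaw": 0}, {"dx": 0, "dy": 0, "dz": -0.0025, "yaw": 0}, {"dx": 0, "dy": 0, "dz": 0, "yaw": 0}, {"dx": 0, "dy": 0, "dz": 0, "yaw": 0}]'

```text
t: 37.5
eef_pos: [566.0, 145.0, 29.3]
tcp_rot: [-3.142, 0.0, 1.484]
ft_force: [0.5, 0.2, -0.6]
opening: 0.466
grip_force: 30.0
```

Emit:
arm_command --gripper 0.056 --deltas '[{"dx": 0, "dy": 0, "dz": 0, "yaw": 0}, {"dx": 0, "dy": 0, "dz": 0, "yaw": 0}, {"dx": 0, "dy": 0, "dz": 0, "yaw": 0}, {"dx": 0, "dy": 0, "dz": 0, "yaw": 0}, {"dx": 0, "dy": 0, "dz": 0.015, "yaw": 0}, {"dx": 0, "dy": 0, "dz": 0.03, "yaw": 0}, {"dx": 0, "dy": 0, "dz": 0.03, "yaw": 0}, {"dx": 0, "dy": 0, "dz": 0, "yaw": 0}, {"dx": 0, "dy": 0, "dz": 0, "yaw": 0}]'

```text
t: 38.4
eef_pos: [566.1, 145.0, 104.7]
tcp_rot: [3.14, -0.0, 1.484]
ft_force: [-0.1, -0.1, -1.1]
opening: 0.59
grip_force: 0.0
```

```bash
python3 cp.py
```

```text
tcp [566.1 145.  104.7]
top mat [ 19  19 273] [ 646.  -316.6   45. ] 47.0
scene mat [ 22  22 392] [ 648.  -317.5   45. ] 47.5
scene tray [ 16  11 133] [423.3 155.1  55. ] 57.1
scene tray [ 16  12 158] [494.9 150.3  55. ] 57.7
scene tray [ 17  13 169] [565.8 142.9  55. ] 56.8
```

The last cap got knocked to about (647, -317), near the screwdriver and the mat's edge. I'll go look from close by.

Emit:
arm_command --deltas '[{"dx": 0, "dy": -0.02, "dz": 0.02, "yaw": 0}, {"dx": 0.005, "dy": -0.034, "dz": 0.02, "yaw": 0}, {"dx": 0.005, "dy": -0.034, "dz": 0.02, "yaw": 0}, {"dx": 0.005, "dy": -0.034, "dz": 0.02, "yaw": 0}, {"dx": 0.005, "dy": -0.034, "dz": 0.015, "yaw": 0}, {"dx": 0.005, "dy": -0.034, "dz": 0, "yaw": 0}, {"dx": 0.005, "dy": -0.034, "dz": 0, "yaw": 0}, {"dx": 0.005, "dy": -0.034, "dz": 0, "yaw": 0}, {"dx": 0.005, "dy": -0.034, "dz": 0, "yaw": 0}, {"dx": 0.005, "dy": -0.034, "dz": 0, "yaw": 0}, {"dx": 0.005, "dy": -0.034, "dz": 0, "yaw": 0}, {"dx": 0.005, "dy": -0.034, "dz": 0, "yaw": 0}, {"dx": 0.005, "dy": -0.034, "dz": 0, "yaw": 0}, {"dx": 0.005, "dy": -0.034, "dz": 0, "yaw": 0}, {"dx": 0.005, "dy": -0.034, "dz": 0, "yaw": 0}, {"dx": 0.005, "dy": -0.034, "dz": 0, "yaw": 0}, {"dx": 0.006, "dy": -0.034, "dz": 0, "yaw": 0}, {"dx": 0, "dy": 0, "dz": 0, "yaw": 0}, {"dx": 0, "dy": 0, "dz": 0, "yaw": 0}]'

```text
t: 40.4
eef_pos: [646.5, -419.2, 197.2]
tcp_rot: [-3.139, -0.002, 1.482]
ft_force: [0.3, 0.3, -0.3]
opening: 0.589
grip_force: 0.0
```

```bash
python3 - <<'E'
from h import *
import pickle
c=save('wrist','w8.png'); t=read_camera('top'); pickle.dump((c,t),open('w8.pkl','wb')); print(state()['eef_pos'],c['extrinsics'][:3,3])
P=cloud(c);Z=P[:,:,2]
M=cv2.morphologyEx(((Z>42)&(Z<56)).astype(np.uint8),cv2.MORPH_OPEN,np.ones((3,3)))
for ce,s in blobs(M,200,6000):
    v,u=int(ce[1]),int(ce[0]); q=P[v-14:v+15,u-14:u+15].reshape(-1,3); A=np.c_[q[:,:2]-q[:,:2].mean(0),np.ones(len(q))]
    print('cap',ce.round(1),s,plane(c,[ce],45)[0].round(1),'plane',np.linalg.lstsq(A,q[:,2],rcond=None)[0].round(3))
for n,k in (('w',c),('t',t)):
    im=k['color'].astype(int); R=(im[:,:,0]>110)&(im[:,:,1]<60)&(im[:,:,2]<60); R=cv2.morphologyEx(R.astype(np.uint8),cv2.MORPH_OPEN,np.ones((2,2)))
    v,u=np.nonzero(R); p=plane(k,np.c_[u,v],18); print(n,'red',len(v),cv2.boxPoints(cv2.minAreaRect(p[:,:2].astype(np.float32))).round(0).tolist()); print(np.nanpercentile(cloud(k)[R>0][:,2],[50,95]))
E
```

```text
[ 646.95908134 -418.02689779  198.43867657] [ 652.99570582 -342.14751223  374.42249518]
 ** On entry to DLASCL parameter number  4 had an illegal value
 ** On entry to DLASCL parameter number  4 had an illegal valueTraceback (most recent call last):
  File "<stdin>", line 8, in <module>
    x, resids, rank, s = _umath_linalg.lstsq(a, b, rcond,
                         ~~~~~~~~~~~~~~~~~~~^^^^^^^^^^^^^
                                             signature=signature)
                                             ^^^^^^^^^^^^^^^^^^^^
    raise LinAlgError("SVD did not converge in Linear Least Squares")
numpy.linalg.LinAlgError: SVD did not converge in Linear Least Squares
```

View pics/w8.png

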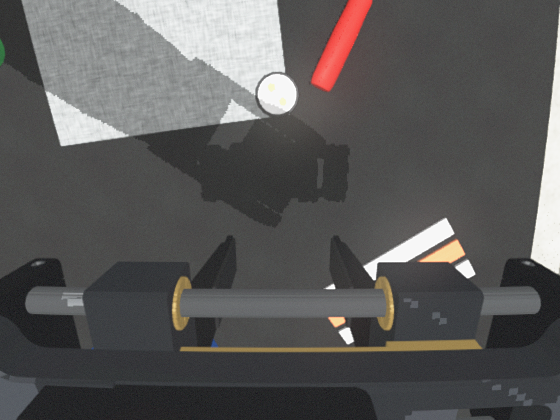

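The cap stands at (277,94), on the mat's corner. The screwdriver's handle end is close by at (318,85), so I'll turn the gripper about 90° and close along y. First, exact numbers.

```bash
python3 - <<'E'
from h import *
import pickle
c,t=pickle.load(open('w8.pkl','rb'))
P=cloud(c);Z=P[:,:,2]
M=cv2.morphologyEx(((Z>42)&(Z<56)).astype(np.uint8),cv2.MORPH_OPEN,np.ones((3,3)))
for ce,s in blobs(M,200,6000):
    v,u=int(ce[1]),int(ce[0]); q=P[v-12:v+13,u-12:u+13].reshape(-1,3); q=q[np.isfinite(q[:,2])]; q=q[abs(q[:,2]-45)<6]
    if len(q)<50: continue
    A=np.c_[q[:,:2]-q[:,:2].mean(0),np.ones(len(q))]
    print('cap',ce.round(1),s,plane(c,[ce],45)[0].round(1),'plane',np.linalg.lstsq(A,q[:,2],rcond=None)[0].round(3))
im=c['color'].astype(int); R=(im[:,:,0]>110)&(im[:,:,1]<60)&(im[:,:,2]<60); v,u=np.nonzero(R); p=plane(c,np.c_[u,v],18); print(cv2.boxPoints(cv2.minAreaRect(p[:,:2].astype(np.float32))).round(0).tolist(),np.nanpercentile(Z[R],[50,95]))
E
```

```text
cap [276.6  94.3] [ 255   72   44   46 1606] [ 648.1 -317.6   45. ] plane [ 4.0000e-03 -8.0000e-03  4.6318e+01]
[[700.0, -276.0], [703.0, -278.0], [731.0, -230.0], [728.0, -228.0]] [14.10436281 18.58591592]
```

Emit:
arm_command --gripper 0.065 --deltas '[{"dx": 0, "dy": 0.009, "dz": -0.01, "yaw": -7.5}, {"dx": 0, "dy": 0.009, "dz": -0.01, "yaw": -7.5}, {"dx": 0, "dy": 0.009, "dz": -0.01, "yaw": -7.5}, {"dx": 0, "dy": 0.009, "dz": -0.01, "yaw": -7.5}, {"dx": 0, "dy": 0.009, "dz": -0.01, "yaw": -7.5}, {"dx": 0, "dy": 0.009, "dz": -0.01, "yaw": -7.5}, {"dx": 0, "dy": 0.009, "dz": -0.01, "yaw": -7.5}, {"dx": 0, "dy": 0.009, "dz": -0.01, "yaw": -7.5}, {"dx": 0, "dy": 0.009, "dz": -0.01, "yaw": -7.5}, {"dx": 0, "dy": 0.009, "dz": -0.01, "yaw": -7.5}, {"dx": 0, "dy": 0.005, "dz": -0.01, "yaw": -7.5}, {"dx": 0.001, "dy": 0.005, "dz": -0.01, "yaw": -7.5}, {"dx": 0, "dy": 0, "dz": 0, "yaw": 0}, {"dx": 0, "dy": 0, "dz": 0, "yaw": 0}, {"dx": 0, "dy": 0, "dz": 0, "yaw": 0}]'

```text
t: 42.0
eef_pos: [648.3, -319.0, 80.2]
tcp_rot: [3.141, -0.001, -0.084]
ft_force: [-0.1, -0.9, 0.5]
opening: 0.683
grip_force: 0.0
```

Emit:
arm_command --deltas '[{"dx": 0, "dy": 0.001, "dz": -0.02, "yaw": 0}, {"dx": 0, "dy": 0, "dz": -0.018, "yaw": 0}, {"dx": 0, "dy": 0, "dz": -0.013, "yaw": 0}, {"dx": 0, "dy": 0, "dz": -0.011, "yaw": 0}, {"dx": 0, "dy": 0, "dz": 0, "yaw": 0}, {"dx": 0, "dy": 0, "dz": 0, "yaw": 0}]'

```text
t: 42.6
eef_pos: [648.3, -318.2, 17.7]
tcp_rot: [3.141, -0.0, -0.087]
ft_force: [0.3, 0.1, -0.2]
opening: 0.68
grip_force: 0.0
```

Emit:
arm_command --gripper 0.03 --deltas '[{"dx": 0, "dy": 0, "dz": 0, "yaw": 0}, {"dx": 0, "dy": 0, "dz": 0, "yaw": 0}, {"dx": 0, "dy": 0, "dz": 0, "yaw": 0}, {"dx": 0, "dy": 0, "dz": 0, "yaw": 0}, {"dx": 0, "dy": 0, "dz": 0, "yaw": 0}, {"dx": 0, "dy": 0, "dz": 0, "yaw": 0}]'

```text
t: 43.2
eef_pos: [648.2, -318.1, 17.9]
tcp_rot: [3.141, -0.001, -0.087]
ft_force: [-0.6, 0.6, 4.5]
opening: 0.468
grip_force: 30.0
```

Emit:
arm_command --deltas '[{"dx": 0, "dy": 0, "dz": 0.015, "yaw": 0}, {"dx": 0, "dy": 0, "dz": 0.03, "yaw": 0}, {"dx": 0, "dy": 0, "dz": 0.035, "yaw": 0}, {"dx": -0.0132, "dy": 0.0332, "dz": 0, "yaw": 7.5}, {"dx": -0.0132, "dy": 0.0332, "dz": 0, "yaw": 7.5}, {"dx": -0.0132, "dy": 0.0332, "dz": 0, "yaw": 7.5}, {"dx": -0.0132, "dy": 0.0332, "dz": 0, "yaw": 7.5}, {"dx": -0.0132, "dy": 0.0332, "dz": 0, "yaw": 7.5}, {"dx": -0.0132, "dy": 0.0332, "dz": 0, "yaw": 7.5}, {"dx": -0.0132, "dy": 0.0332, "dz": 0, "yaw": 7.5}, {"dx": -0.0132, "dy": 0.0332, "dz": 0, "yaw": 7.5}, {"dx": -0.0132, "dy": 0.0332, "dz": 0, "yaw": 7.5}, {"dx": -0.0132, "dy": 0.0332, "dz": 0, "yaw": 7.5}, {"dx": -0.0132, "dy": 0.0332, "dz": 0, "yaw": 7.5}, {"dx": -0.0132, "dy": 0.0332, "dz": 0, "yaw": 7.5}, {"dx": 0, "dy": 0, "dz": -0.01, "yaw": 0}, {"dx": 0, "dy": 0, "dz": -0.015, "yaw": 0}, {"dx": 0, "dy": 0, "dz": 0, "yaw": 0}, {"dx": 0, "dy": 0, "dz": 0, "yaw": 0}, {"dx": 0, "dy": 0, "dz": 0, "yaw": 0}]'

```text
t: 45.2
eef_pos: [490.1, 80.0, 72.9]
tcp_rot: [3.141, -0.0, 1.483]
ft_force: [-0.1, 0.7, 0.1]
opening: 0.469
grip_force: 30.0
```

Emit:
arm_command --deltas '[{"dx": -0.0005, "dy": 0, "dz": -0.015, "yaw": 0}, {"dx": 0, "dy": 0, "dz": -0.008, "yaw": 0}, {"dx": 0, "dy": 0, "dz": -0.004, "yaw": 0}, {"dx": 0, "dy": 0, "dz": -0.004, "yaw": 0}, {"dx": 0, "dy": 0, "dz": 0, "yaw": 0}, {"dx": 0, "dy": 0, "dz": 0, "yaw": 0}]'

```text
t: 45.8
eef_pos: [489.3, 80.4, 41.5]
tcp_rot: [3.141, -0.0, 1.484]
ft_force: [0.2, -0.5, -0.2]
opening: 0.463
grip_force: 30.0
```

Emit:
arm_command --deltas '[{"dx": 0, "dy": 0, "dz": -0.005, "yaw": 0}, {"dx": 0, "dy": 0, "dz": -0.005, "yaw": 0}, {"dx": 0, "dy": 0, "dz": -0.0025, "yaw": 0}, {"dx": 0, "dy": 0, "dz": 0, "yaw": 0}, {"dx": 0, "dy": 0, "dz": 0, "yaw": 0}]'

```text
t: 46.3
eef_pos: [489.1, 80.4, 28.8]
tcp_rot: [-3.142, 0.0, 1.484]
ft_force: [0.3, 0.2, 0.1]
opening: 0.468
grip_force: 30.0
```

Emit:
arm_command --gripper 0.056 --deltas '[{"dx": 0, "dy": 0, "dz": 0, "yaw": 0}, {"dx": 0, "dy": 0, "dz": 0, "yaw": 0}, {"dx": 0, "dy": 0, "dz": 0, "yaw": 0}, {"dx": 0, "dy": 0, "dz": 0, "yaw": 0}, {"dx": 0, "dy": 0, "dz": 0.015, "yaw": 0}, {"dx": 0, "dy": 0, "dz": 0.03, "yaw": 0}, {"dx": 0, "dy": 0, "dz": 0.03, "yaw": 0}, {"dx": 0.0035, "dy": -0.0165, "dz": 0.03, "yaw": 0}, {"dx": 0.0035, "dy": -0.0165, "dz": 0.03, "yaw": 0}, {"dx": 0.0035, "dy": -0.0165, "dz": 0.03, "yaw": 0}, {"dx": 0.0065, "dy": -0.0215, "dz": 0.03, "yaw": 0}, {"dx": 0, "dy": 0, "dz": 0.03, "yaw": 0}, {"dx": 0, "dy": 0, "dz": 0, "yaw": 0}, {"dx": 0, "dy": 0, "dz": 0, "yaw": 0}]'

```text
t: 47.7
eef_pos: [506.0, 9.4, 254.0]
tcp_rot: [3.141, 0.0, 1.483]
ft_force: [0.1, 1.1, -0.5]
opening: 0.588
grip_force: 0.0
```

```bash
python3 cp.py; python3 - <<'E'
from h import *
import pickle
c=save('wrist','w9.png'); pickle.dump(c,open('w9.pkl','wb'));P=cloud(c);Z=P[:,:,2]
M=cv2.morphologyEx(((Z>50)&(Z<62)).astype(np.uint8),cv2.MORPH_OPEN,np.ones((3,3)))
for ce,s in blobs(M,200,6000):
    v,u=int(ce[1]),int(ce[0]); q=P[v-12:v+13,u-12:u+13].reshape(-1,3); q=q[np.isfinite(q[:,2])]; q=q[abs(q[:,2]-55)<6]
    if len(q)<50: continue
    A=np.c_[q[:,:2]-q[:,:2].mean(0),np.ones(len(q))]
    print('cap',ce.round(1),plane(c,[ce],55)[0].round(1),'plane',np.linalg.lstsq(A,q[:,2],rcond=None)[0].round(3))
# drive front edge (top z 100) and lip
D=(Z>93)&(Z<108); D[:,:100]=0; D[60:]=0; v,u=np.nonzero(D)
if len(v): 
    for k in (200,270,340):
        vv=v[u==k]; 
        if len(vv): print('drive edge',k,vv.max(),plane(c,[(k,vv.max()+.5)],100)[0].round(1))
# hook in rest: handle top
q=P[100:260,380:470].reshape(-1,3); h=q[(q[:,2]>74)&(q[:,2]<88)&(q[:,1]>-75)&(q[:,1]<38)&(abs(q[:,0]-686)<8)]; A=np.c_[h[:,1],np.ones(len(h))]
print('handle', len(h), np.percentile(h,[1,50,99],axis=0).round(1), np.linalg.lstsq(A,h[:,2],rcond=None)[0], np.linalg.lstsq(A,h[:,0],rcond=None)[0])
E
```

```text
tcp [506.    9.4 254. ]
top tray [ 17  19 276] [563.8 146.5  55. ] 56.7
top tray [ 16  20 266] [494.2 154.9  55. ] 56.1
top tray [11  9 73] [475.5  74.4  55. ] 57.5
top tray [ 14  20 220] [423.1 163.4  55. ] 58.0
scene tray [ 16  11 141] [424.3 154.4  55. ] 57.2
scene tray [ 17  12 161] [495.  150.4  55. ] 57.5
scene tray [ 16  13 164] [566.1 143.8  55. ] 57.5
scene tray [ 17  12 171] [489.2  80.4  55. ] 57.3
cap [200.1  62.2] [424.1 156.4  55. ] plane [-2.0000e-03  1.0000e-03  5.6298e+01]
cap [262.8  60.5] [494.3 151.6  55. ] plane [-1.0000e-03 -1.9000e-02  5.6279e+01]
cap [325.9  61.6] [564.6 144.5  55. ] plane [ 4.0000e-03 -5.0000e-03  5.6137e+01]
cap [263.4 124.6] [488.   82.1  55. ] plane [-0.0000e+00 -5.0000e-03  5.6278e+01]
handle 1255 [[678.1 -73.5  74.7]
 [684.4 -11.2  81.8]
 [693.2  37.2  83.8]] [-8.46224173e-03  8.12414504e+01] [1.57937528e-02 6.84819298e+02]
```

```bash
python3 - <<'E'
from h import *
import pickle
w=pickle.load(open('w3.pkl','rb')); im=w['color'].astype(int)
for u in (150,284,420):
    col=im[:,u]; y=(col[:,0]-col[:,2]>60); e=np.nonzero(y)[0].max(); print(u,e,plane(w,[(u,e+.5)],100)[0].round(1), plane(w,[(u,83.5)],40)[0].round(1))
    print(col[50:90].sum(1)//3)
d=np.array([.087,.996])
P=cloud(w); q=P[60:82,160:410].reshape(-1,3); q=q[(q[:,2]>35)&(q[:,2]<45)]; print(np.percentile(q@[.087,.996,0],[1,25,50,75,99]), np.array([502,213.5])@d)
c=pickle.load(open('w9.pkl','rb')); Z=cloud(c)
for u in (200,330): print([tuple(Z[v,u].round(0).tolist()) for v in range(0,24,3)])
E
```

```text
150 55 [419.6 232.1 100. ] [392.9 224.2  40. ]
[193 191 194 193 188 147 118 141 144 140 140 142 138 145 140 141 144 140
 143 164 180 228 228 230 231 223 157  69  64 151 221 227 225 212 149  72
  51  53  53  56]
284 54 [502.5 224.6 100. ] [501.8 213.8  40. ]
[211 211 212 212 159 122 154 151 154 157 157 145 142 148 150 144 141 182
 228 227 224 225 227 227 229 228 230 229 216 214 226 231 228 183 115 108
 154 179 190 198]
420 56 [586.7 217.  100. ] [612.5 205.1  40. ]
[199 201 200 200 201 196 164 120 142 149 147 148 149 144 151 148 145 148
 146 147 144 144 165 233 233 232 227 160  70  54  60  79  88  75  74  63
  57  56  59  56]
[258.42002486 258.8967238  259.43132206 260.0404833  260.99586178] 256.32
[(422.0, 237.0, 4.0), (422.0, 233.0, 6.0), (421.0, 231.0, 1.0), (420.0, 228.0, 1.0), (420.0, 225.0, 1.0), (419.0, 222.0, 0.0), (419.0, 218.0, 0.0), (418.0, 215.0, -1.0)]
[(581.0, 223.0, 4.0), (581.0, 219.0, 4.0), (581.0, 217.0, 1.0), (581.0, 214.0, 0.0), (580.0, 210.0, 1.0), (580.0, 207.0, 1.0), (580.0, 204.0, -1.0), (580.0, 200.0, -0.0)]
```

All four caps are seated and level. The drive face lies at d≈267 mm along the drive axis and the lip is now at 77, which is 190 mm out, so the tray is at its stop. I'll fetch the hook again, gripping it deeper this time.

Emit:
arm_command --gripper 0.05 --deltas '[{"dx": 0.0179, "dy": -0.0026, "dz": 0, "yaw": 0.34}, {"dx": 0.0179, "dy": -0.0026, "dz": 0, "yaw": 0.34}, {"dx": 0.0179, "dy": -0.0026, "dz": 0, "yaw": 0.34}, {"dx": 0.0179, "dy": -0.0026, "dz": 0, "yaw": 0.34}, {"dx": 0.0179, "dy": -0.0026, "dz": 0, "yaw": 0.34}, {"dx": 0.0179, "dy": -0.0026, "dz": -0.02, "yaw": 0.34}, {"dx": 0.0179, "dy": -0.0026, "dz": -0.025, "yaw": 0.34}, {"dx": 0.0179, "dy": -0.0026, "dz": -0.025, "yaw": 0.34}, {"dx": 0.0179, "dy": -0.0026, "dz": -0.025, "yaw": 0.34}, {"dx": 0.0179, "dy": -0.0026, "dz": -0.025, "yaw": 0.34}, {"dx": 0, "dy": 0, "dz": -0.01, "yaw": 0}, {"dx": 0, "dy": 0, "dz": 0, "yaw": 0}, {"dx": 0, "dy": 0, "dz": 0, "yaw": 0}, {"dx": 0, "dy": 0, "dz": 0, "yaw": 0}]'

```text
t: 49.25
eef_pos: [685.1, -16.5, 125.3]
tcp_rot: [3.14, 0.0, 1.543]
ft_force: [0.0, -0.3, 0.3]
opening: 0.527
grip_force: 0.0
```

```bash
python3 - <<'E'
from hk import *
w=read_camera('wrist'); print(state()['eef_pos'],state()['tcp_rot'])
P=cloud(w); 
h=[]
for v in range(120,262,10):
    r=P[v,240:330]; m=(r[:,2]>78)&(r[:,2]<88); 
    if m.sum()>5: h.append((v,*r[m].mean(0).round(1),int(m.sum()), float((r[m,0].max()-r[m,0].min()).round(1))))
print(*h,sep='\n')
E
```

```text
[685.21791097 -16.48355152 125.42099498] [3.13954540e+00 2.19850830e-04 1.54299045e+00]
(150, np.float64(687.9), np.float64(39.7), np.float64(81.8), 20, 13.4)
(160, np.float64(687.7), np.float64(32.7), np.float64(82.0), 20, 13.5)
(170, np.float64(687.6), np.float64(25.5), np.float64(82.0), 20, 13.7)
(180, np.float64(687.6), np.float64(18.4), np.float64(82.8), 42, 47.1)
(190, np.float64(686.8), np.float64(10.9), np.float64(81.9), 19, 13.1)
(200, np.float64(686.6), np.float64(3.3), np.float64(81.8), 18, 13.3)
(210, np.float64(686.5), np.float64(-4.2), np.float64(82.2), 19, 13.4)
(220, np.float64(686.3), np.float64(-12.0), np.float64(82.1), 19, 13.5)
(230, np.float64(686.1), np.float64(-20.1), np.float64(81.8), 19, 13.7)
(240, np.float64(685.5), np.float64(-28.1), np.float64(81.9), 18, 13.0)
(250, np.float64(685.3), np.float64(-36.3), np.float64(82.0), 18, 13.1)
(260, np.float64(685.1), np.float64(-44.8), np.float64(82.0), 18, 13.2)
```

Emit:
arm_command --deltas '[{"dx": 0.001, "dy": 0, "dz": -0.02, "yaw": -0.2}, {"dx": 0, "dy": 0, "dz": -0.02, "yaw": 0}, {"dx": 0, "dy": 0, "dz": -0.015, "yaw": 0}, {"dx": 0, "dy": 0, "dz": -0.015, "yaw": 0}, {"dx": 0, "dy": 0, "dz": -0.01, "yaw": 0}, {"dx": 0, "dy": 0, "dz": 0, "yaw": 0}, {"dx": 0, "dy": 0, "dz": 0, "yaw": 0}]'

```text
t: 50.0
eef_pos: [686.4, -16.6, 44.2]
tcp_rot: [3.141, 0.0, 1.539]
ft_force: [-0.5, 0.2, 0.7]
opening: 0.521
grip_force: 0.0
```

Emit:
arm_command --gripper 0 --deltas '[{"dx": 0, "dy": 0, "dz": 0, "yaw": 0}, {"dx": 0, "dy": 0, "dz": 0, "yaw": 0}, {"dx": 0, "dy": 0, "dz": 0, "yaw": 0}, {"dx": 0, "dy": 0, "dz": 0, "yaw": 0}, {"dx": 0, "dy": 0, "dz": 0, "yaw": 0}, {"dx": 0, "dy": 0, "dz": 0, "yaw": 0}, {"dx": 0, "dy": 0, "dz": 0, "yaw": 0}]'

```text
t: 50.7
eef_pos: [686.2, -16.6, 44.0]
tcp_rot: [3.141, 0.0, 1.539]
ft_force: [-0.0, 0.0, 0.6]
opening: 0.146
grip_force: 30.0
```

Emit:
arm_command --deltas '[{"dx": 0, "dy": 0, "dz": 0.015, "yaw": 0}, {"dx": 0, "dy": 0, "dz": 0.025, "yaw": 0}, {"dx": 0, "dy": 0, "dz": 0.025, "yaw": 0}, {"dx": 0, "dy": 0, "dz": 0.02, "yaw": 0}, {"dx": -0.0209, "dy": -0.0053, "dz": 0, "yaw": -0.32}, {"dx": -0.0209, "dy": -0.0053, "dz": 0, "yaw": -0.32}, {"dx": -0.0209, "dy": -0.0053, "dz": 0, "yaw": -0.32}, {"dx": -0.0209, "dy": -0.0053, "dz": 0, "yaw": -0.32}, {"dx": -0.0209, "dy": -0.0053, "dz": 0, "yaw": -0.32}, {"dx": -0.0209, "dy": -0.0053, "dz": 0, "yaw": -0.32}, {"dx": -0.0209, "dy": -0.0053, "dz": 0, "yaw": -0.32}, {"dx": -0.0209, "dy": -0.0053, "dz": 0, "yaw": -0.32}, {"dx": -0.0209, "dy": -0.0053, "dz": 0, "yaw": -0.32}, {"dx": -0.0209, "dy": -0.0053, "dz": 0, "yaw": -0.32}, {"dx": 0, "dy": 0, "dz": -0.015, "yaw": 0}, {"dx": 0, "dy": 0, "dz": -0.015, "yaw": 0}, {"dx": 0, "dy": 0, "dz": 0, "yaw": 0}, {"dx": 0, "dy": 0, "dz": 0, "yaw": 0}, {"dx": 0, "dy": 0, "dz": 0, "yaw": 0}]'

```text
t: 52.6
eef_pos: [477.6, -69.6, 99.7]
tcp_rot: [3.14, 0.0, 1.484]
ft_force: [0.6, -0.2, -1.7]
opening: 0.145
grip_force: 30.0
```

```bash
python3 - <<'E'
from hk import *
import pickle
w=save('wrist','wa.png'); pickle.dump(w,open('wa.pkl','wb')); s=state(); print(s['eef_pos'],s['tcp_rot'])
print([tuple(map(float,x)) for x in hookline(w,281,287,range(60,250,14))])
im=w['color'].min(2).astype(int); print('col284',im[30:130,284].tolist()); print('col274',im[30:130,274].tolist())
for v in (95,105): print(v,im[v,240:330].tolist())
E
```

```text
[477.54846599 -69.65651397  99.65335594] [3.14038293e+00 2.42158367e-04 1.48363464e+00]
[(60.0, 487.7, 49.0, 31.6), (74.0, 486.8, 38.2, 40.1), (88.0, 485.0, 20.8, 130.8), (102.0, 484.5, 14.8, 130.7), (116.0, 483.9, 8.8, 131.2), (130.0, 483.4, 2.6, 130.6), (144.0, 482.9, -3.7, 130.2), (158.0, 482.4, -9.4, 136.5), (172.0, 481.8, -15.5, 138.0), (186.0, 481.3, -22.0, 137.6), (200.0, 480.7, -28.6, 137.6), (214.0, 480.1, -35.3, 137.9), (228.0, 479.5, -42.3, 137.7), (242.0, 478.9, -49.4, 137.6)]
col284 [245, 146, 83, 88, 87, 76, 58, 48, 45, 43, 39, 38, 37, 42, 42, 37, 48, 42, 38, 92, 226, 242, 231, 206, 162, 240, 233, 226, 225, 223, 225, 225, 222, 223, 224, 225, 226, 227, 228, 230, 229, 230, 213, 201, 223, 226, 226, 189, 137, 154, 180, 189, 193, 200, 205, 214, 219, 225, 234, 237, 238, 238, 238, 238, 238, 236, 237, 237, 236, 237, 237, 237, 238, 236, 237, 236, 237, 237, 237, 236, 236, 236, 237, 236, 237, 236, 236, 238, 223, 148, 137, 139, 140, 139, 137, 137, 139, 137, 137, 139]
col274 [185, 90, 77, 85, 79, 68, 40, 32, 38, 28, 32, 32, 39, 37, 39, 38, 30, 34, 53, 142, 232, 232, 211, 204, 235, 2
[... 476 characters left out ...]
01, 63, 62, 62, 58, 59, 62, 61, 59, 122, 149, 167, 180, 187, 193, 200, 207, 218, 232, 242, 244, 236, 227, 216, 207, 201, 190, 185, 176, 159, 146, 76, 60, 61, 59, 51, 55, 83, 156, 189, 214, 236, 231, 208, 186, 126, 65, 68, 69, 66, 69, 67, 67, 67, 69, 65, 65, 65, 64, 69, 67, 65, 66, 66, 67, 65, 65]
105 [53, 54, 58, 54, 59, 53, 59, 53, 56, 59, 55, 55, 60, 58, 57, 93, 167, 199, 221, 240, 225, 199, 174, 103, 57, 55, 59, 61, 64, 59, 60, 64, 100, 145, 166, 173, 186, 193, 198, 207, 215, 232, 241, 243, 236, 226, 216, 208, 197, 190, 183, 176, 156, 116, 68, 65, 64, 62, 49, 56, 89, 164, 191, 217, 245, 226, 200, 175, 100, 64, 65, 64, 64, 63, 62, 64, 63, 60, 64, 61, 67, 67, 64, 64, 66, 64, 64, 61, 63, 66]
```

View pics/wa.png

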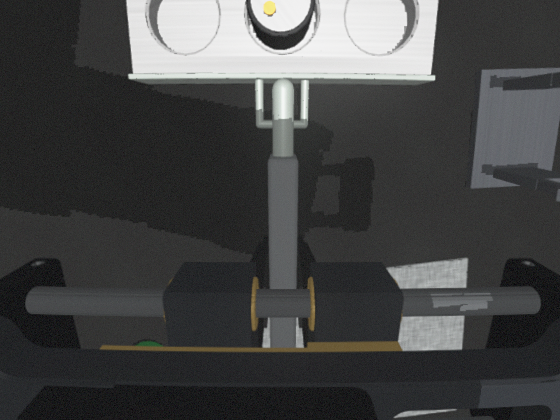

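The wrist view shows the hook level at u≈283, centred over the eye (side bars at 259 and 305), with the front cap in its socket ahead. I'll insert it and push.

Emit:
arm_command --deltas '[{"dx": 0, "dy": 0, "dz": -0.015, "yaw": 0}, {"dx": 0, "dy": 0, "dz": -0.015, "yaw": 0}, {"dx": 0, "dy": 0, "dz": -0.015, "yaw": 0}, {"dx": 0, "dy": 0, "dz": -0.012, "yaw": 0}, {"dx": 0, "dy": 0, "dz": -0.0085, "yaw": 0}, {"dx": 0, "dy": 0, "dz": 0, "yaw": 0}, {"dx": 0, "dy": 0, "dz": 0, "yaw": 0}]'

```text
t: 53.35
eef_pos: [477.3, -69.6, 33.6]
tcp_rot: [3.141, 0.0, 1.483]
ft_force: [-0.6, -0.7, -1.5]
opening: 0.147
grip_force: 30.0
```

Emit:
arm_command --deltas '[{"dx": 0.0003, "dy": 0.004, "dz": 0, "yaw": 0}, {"dx": 0.0003, "dy": 0.004, "dz": 0, "yaw": 0}, {"dx": 0.0004, "dy": 0.005, "dz": 0, "yaw": 0}, {"dx": 0.0007, "dy": 0.008, "dz": 0, "yaw": 0}, {"dx": 0.001, "dy": 0.012, "dz": 0, "yaw": 0}, {"dx": 0.001, "dy": 0.012, "dz": 0, "yaw": 0}, {"dx": 0.001, "dy": 0.012, "dz": 0, "yaw": 0}, {"dx": 0.001, "dy": 0.012, "dz": 0, "yaw": 0}, {"dx": 0.001, "dy": 0.012, "dz": 0, "yaw": 0}, {"dx": 0.001, "dy": 0.012, "dz": 0, "yaw": 0}, {"dx": 0.001, "dy": 0.012, "dz": 0, "yaw": 0}, {"dx": 0.001, "dy": 0.012, "dz": 0, "yaw": 0}, {"dx": 0.001, "dy": 0.012, "dz": 0, "yaw": 0}, {"dx": 0.001, "dy": 0.012, "dz": 0, "yaw": 0}, {"dx": 0.001, "dy": 0.012, "dz": 0, "yaw": 0}, {"dx": 0, "dy": 0, "dz": 0, "yaw": 0}, {"dx": 0, "dy": 0, "dz": 0, "yaw": 0}]'

```text
t: 55.05
eef_pos: [489.5, 83.8, 33.2]
tcp_rot: [-3.141, 0.0, 1.484]
ft_force: [0.8, 0.4, -1.5]
opening: 0.146
grip_force: 30.0
```

Emit:
arm_command --deltas '[{"dx": 0.001, "dy": 0.01, "dz": 0, "yaw": 0}, {"dx": 0.001, "dy": 0.01, "dz": 0, "yaw": 0}, {"dx": 0.001, "dy": 0.01, "dz": 0, "yaw": 0}, {"dx": 0.0006, "dy": 0.006, "dz": 0, "yaw": 0}, {"dx": 0, "dy": 0, "dz": 0, "yaw": 0}, {"dx": 0, "dy": 0, "dz": 0, "yaw": 0}]'

```text
t: 55.65
eef_pos: [493.6, 119.7, 33.4]
tcp_rot: [3.141, -0.0, 1.484]
ft_force: [-0.1, -0.1, -0.6]
opening: 0.147
grip_force: 30.0
```

Emit:
arm_command --deltas '[{"dx": 0.0002, "dy": 0.003, "dz": 0, "yaw": 0}, {"dx": 0.0002, "dy": 0.003, "dz": 0, "yaw": 0}, {"dx": 0, "dy": 0, "dz": 0, "yaw": 0}]'

```text
t: 55.95
eef_pos: [494.0, 125.6, 33.4]
tcp_rot: [3.141, -0.0, 1.483]
ft_force: [0.0, -0.8, -1.1]
opening: 0.146
grip_force: 30.0
```

Emit:
arm_command --deltas '[{"dx": 0.0001, "dy": 0.0015, "dz": 0, "yaw": 0}, {"dx": 0.0001, "dy": 0.0015, "dz": 0, "yaw": 0}, {"dx": 0, "dy": 0, "dz": 0, "yaw": 0}]'

```text
t: 56.25
eef_pos: [494.2, 128.5, 33.4]
tcp_rot: [3.141, -0.0, 1.483]
ft_force: [-0.4, 0.2, -1.6]
opening: 0.145
grip_force: 30.0
```

Emit:
arm_command --deltas '[{"dx": 0.0001, "dy": 0.0015, "dz": 0, "yaw": 0}, {"dx": 0.0001, "dy": 0.0015, "dz": 0, "yaw": 0}, {"dx": 0, "dy": 0, "dz": 0, "yaw": 0}]'

```text
t: 56.55
eef_pos: [494.3, 131.0, 33.5]
tcp_rot: [3.142, 0.001, 1.484]
ft_force: [0.2, -8.2, 0.7]
opening: 0.145
grip_force: 30.0
```

Emit:
arm_command --deltas '[{"dx": 0.0001, "dy": 0.001, "dz": 0, "yaw": 0}, {"dx": 0.0001, "dy": 0.001, "dz": 0, "yaw": 0}, {"dx": 0, "dy": 0, "dz": 0, "yaw": 0}]'

```text
t: 56.85
eef_pos: [494.2, 131.3, 33.7]
tcp_rot: [-3.141, 0.003, 1.484]
ft_force: [-1.2, -25.8, 7.5]
opening: 0.147
grip_force: 30.0
```

Contact came exactly at the expected home depth (prong d≈263.5), with the force rising to 26 N. Now back off to the middle of the eye and check.

Emit:
arm_command --deltas '[{"dx": -0.0004, "dy": -0.005, "dz": 0, "yaw": 0}, {"dx": -0.0004, "dy": -0.005, "dz": 0, "yaw": 0}, {"dx": -0.0001, "dy": -0.0015, "dz": 0, "yaw": 0}, {"dx": 0, "dy": 0, "dz": 0, "yaw": 0}, {"dx": 0, "dy": 0, "dz": 0, "yaw": 0}]'

```text
t: 57.35
eef_pos: [493.6, 122.1, 33.3]
tcp_rot: [3.142, -0.0, 1.484]
ft_force: [-0.3, -0.8, -1.1]
opening: 0.141
grip_force: 30.0
```

Emit:
arm_command --deltas '[{"dx": 0, "dy": 0, "dz": 0.015, "yaw": 0}, {"dx": 0, "dy": 0, "dz": 0.025, "yaw": 0}, {"dx": 0, "dy": 0, "dz": 0.03, "yaw": 0}, {"dx": 0, "dy": 0, "dz": 0.03, "yaw": 0}, {"dx": 0, "dy": 0, "dz": 0, "yaw": 0}, {"dx": 0, "dy": 0, "dz": 0, "yaw": 0}]'

```text
t: 57.95
eef_pos: [493.5, 122.1, 133.5]
tcp_rot: [3.141, -0.0, 1.484]
ft_force: [0.5, 0.2, -2.2]
opening: 0.147
grip_force: 30.0
```

```bash
python3 - <<'E'
from hk import *
import pickle
w=save('wrist','wb.png'); pickle.dump(w,open('wb.pkl','wb')); s=state(); print(s['eef_pos'],s['tcp_rot'])
print([tuple(map(float,x)) for x in hookline(w,281,287,range(60,250,14))])
im=w['color'].astype(int); d=np.array([.087,.996,0])
for u in (170,220,350,400):
    col=im[:,u]; y=(col[:,0]-col[:,2]>60)&(np.arange(420)<150); e=np.nonzero(y)[0].max(); print(u,e,'drive edge d',(plane(w,[(u,e+.5)],100)[0]@d).round(1), (col[e:e+50].sum(1)//3).tolist())
    P=cloud(w); print([tuple(P[v,u].round(0).tolist()) for v in range(e,e+45,5)])
E
```

```text
[493.14025433 122.00953863 132.75909863] [-3.14102280e+00  1.31503844e-04  1.48378421e+00]
[(60.0, 503.0, 235.0, 100.2), (74.0, 502.3, 226.7, 100.3), (88.0, 500.9, 212.5, 164.7), (102.0, 500.4, 206.6, 164.7), (116.0, 499.9, 200.6, 164.4), (130.0, 499.3, 194.4, 164.4), (144.0, 498.6, 188.2, 165.2), (158.0, 498.3, 182.3, 170.4), (172.0, 497.8, 176.2, 171.4), (186.0, 497.0, 169.8, 171.7), (200.0, 496.7, 163.2, 171.8), (214.0, 496.1, 156.5, 171.8), (228.0, 495.5, 149.6, 171.9), (242.0, 494.9, 142.5, 171.9)]
170 77 drive edge d 267.8 [169, 135, 132, 139, 138, 131, 131, 141, 218, 194, 97, 87, 92, 102, 70, 52, 53, 45, 50, 52, 51, 50, 52, 49, 49, 53, 51, 49, 51, 44, 48, 48, 49, 49, 48, 55, 53, 48, 52, 46, 50, 51, 49, 47, 52, 45, 43, 49, 50, 48]
[(430.0, 232.0, 99.0), (409.0, 237.0, 39.0), (408.0, 234.0, 36.0), (395.0, 234.0, -0.0), (394.0, 229.0, 1.0), (393.0, 225.0, -0.0), (392.0, 220.0, -0.0), (392.0, 215.0, 0.0), (391.0, 211.0, 0.0)]
220 77 drive edge d 267.5 [168, 126, 133, 137, 135, 132, 136, 158, 186, 156, 95, 88, 94, 111, 86, 55, 49, 52, 53, 51, 53, 54, 51, 48, 51, 50, 50, 51, 50, 50,
[... 445 characters left out ...]
59, 60, 60, 59, 59, 61, 53, 56, 61, 62, 59, 55, 55, 58, 56, 53, 56]
[(545.0, 221.0, 99.0), (557.0, 223.0, 41.0), (560.0, 220.0, 26.0), (565.0, 218.0, -0.0), (565.0, 213.0, -0.0), (565.0, 208.0, -0.0), (565.0, 204.0, 0.0), (565.0, 199.0, 0.0), (564.0, 194.0, 0.0)]
400 78 drive edge d 267.4 [174, 138, 138, 142, 141, 142, 213, 223, 225, 203, 105, 92, 99, 114, 79, 61, 57, 57, 59, 57, 57, 61, 57, 59, 57, 56, 53, 59, 57, 55, 55, 56, 58, 56, 53, 52, 54, 56, 50, 55, 56, 54, 53, 51, 55, 52, 53, 49, 50, 52]
[(576.0, 218.0, 100.0), (598.0, 220.0, 40.0), (599.0, 216.0, 37.0), (613.0, 214.0, -0.0), (613.0, 209.0, 0.0), (613.0, 205.0, -1.0), (613.0, 200.0, -0.0), (613.0, 195.0, 0.0), (614.0, 191.0, -1.0)]
```

Lip is flush with the drive face (d≈268 for both) and the hook is still level. Now return it to the rest.

Emit:
arm_command --deltas '[{"dx": 0, "dy": -0.0186, "dz": 0.005, "yaw": 0}, {"dx": 0.0193, "dy": -0.012, "dz": 0, "yaw": 0.32}, {"dx": 0.0193, "dy": -0.012, "dz": 0, "yaw": 0.32}, {"dx": 0.0193, "dy": -0.012, "dz": 0, "yaw": 0.32}, {"dx": 0.0193, "dy": -0.012, "dz": 0, "yaw": 0.32}, {"dx": 0.0193, "dy": -0.012, "dz": 0, "yaw": 0.32}, {"dx": 0.0193, "dy": -0.012, "dz": 0, "yaw": 0.32}, {"dx": 0.0193, "dy": -0.012, "dz": 0, "yaw": 0.32}, {"dx": 0.0193, "dy": -0.012, "dz": 0, "yaw": 0.32}, {"dx": 0.0193, "dy": -0.012, "dz": 0, "yaw": 0.32}, {"dx": 0.0193, "dy": -0.012, "dz": 0, "yaw": 0.32}, {"dx": 0, "dy": 0, "dz": -0.02, "yaw": 0}, {"dx": 0, "dy": 0, "dz": -0.02, "yaw": 0}, {"dx": 0, "dy": 0, "dz": 0, "yaw": 0}, {"dx": 0, "dy": 0, "dz": 0, "yaw": 0}, {"dx": 0, "dy": 0, "dz": 0, "yaw": 0}]'

```text
t: 59.6
eef_pos: [686.8, -16.6, 98.9]
tcp_rot: [3.141, 0.0, 1.54]
ft_force: [-0.6, -0.0, -1.9]
opening: 0.147
grip_force: 30.0
```

Emit:
arm_command --deltas '[{"dx": -0.0004, "dy": 0, "dz": -0.015, "yaw": 0}, {"dx": 0, "dy": 0, "dz": -0.015, "yaw": 0}, {"dx": 0, "dy": 0, "dz": -0.012, "yaw": 0}, {"dx": 0, "dy": 0, "dz": -0.008, "yaw": 0}, {"dx": 0, "dy": 0, "dz": -0.004, "yaw": 0}, {"dx": 0, "dy": 0, "dz": 0, "yaw": 0}, {"dx": 0, "dy": 0, "dz": 0, "yaw": 0}]'

```text
t: 60.3
eef_pos: [686.3, -16.7, 44.3]
tcp_rot: [3.141, 0.0, 1.539]
ft_force: [-0.7, 0.1, -0.4]
opening: 0.146
grip_force: 30.0
```

Emit:
arm_command --gripper 0.05 --deltas '[{"dx": 0, "dy": 0, "dz": -0.0003, "yaw": 0}, {"dx": 0, "dy": 0, "dz": 0, "yaw": 0}, {"dx": 0, "dy": 0, "dz": 0, "yaw": 0}, {"dx": 0, "dy": 0, "dz": 0, "yaw": 0}, {"dx": 0, "dy": 0, "dz": 0, "yaw": 0}, {"dx": 0, "dy": 0, "dz": 0, "yaw": 0}, {"dx": 0, "dy": 0, "dz": 0.02, "yaw": 0}, {"dx": 0, "dy": 0, "dz": 0.03, "yaw": 0}, {"dx": 0, "dy": 0, "dz": 0.04, "yaw": 0}, {"dx": 0, "dy": 0, "dz": 0.04, "yaw": 0}, {"dx": 0, "dy": -0.01, "dz": 0.04, "yaw": 0}, {"dx": -0.02, "dy": -0.01, "dz": 0.02, "yaw": 0}, {"dx": -0.02, "dy": -0.02, "dz": 0, "yaw": 0}, {"dx": -0.02, "dy": -0.01, "dz": 0, "yaw": 0}, {"dx": 0, "dy": 0, "dz": 0, "yaw": 0}, {"dx": 0, "dy": 0, "dz": 0, "yaw": 0}]'

```text
t: 61.9
eef_pos: [626.3, -66.8, 234.4]
tcp_rot: [3.141, 0.0, 1.539]
ft_force: [-0.2, 0.2, -0.9]
opening: 0.529
grip_force: 0.0
```

```bash
python3 - <<'E'
from hk import *
import pickle
w=save('wrist','wc.png'); s=state(); print(s['eef_pos'],s['opening'],s['t'])
P=cloud(w); q=P[40:262,250:460].reshape(-1,3)
h=q[(q[:,2]>79)&(q[:,2]<86)&(abs(q[:,0]-686)<9)&(abs(q[:,1]+10)<80)]; A=np.c_[h[:,1],np.ones(len(h))]
print(len(h),np.percentile(h,[1,50,99],axis=0).round(1),'z slope',np.linalg.lstsq(A,h[:,2],rcond=None)[0],'x',np.linalg.lstsq(A,h[:,0],rcond=None)[0])
sh=q[(q[:,2]>68)&(q[:,2]<78)&(abs(q[:,0]-688)<9)&(q[:,1]>42)]; print('shank',len(sh),np.percentile(sh,[1,50,99],axis=0).round(1))
t=read_camera('top'); d=np.array([.087,.996,0]); Z=cloud(t)
p=plane(t,[(204.6,223.5)],30); im=t['color'].min(2)
for v in (220,224,227): print(v,im[v,180:212].tolist())
im=t['color'].min(2)
E
```

```text
[626.66714834 -66.55758621 234.19297641] 0.5237425625779927 61.95
1546 [[677.3 -74.   79.7]
 [685.  -11.6  82. ]
 [693.   42.5  83.7]] z slope [1.13899612e-03 8.19641265e+01] x [3.15256163e-02 6.85551740e+02]
shank 329 [[682.3  44.5  70.2]
 [686.6  61.4  74.4]
 [692.   77.4  76.8]]
220 [137, 155, 152, 162, 218, 180, 102, 95, 90, 63, 46, 45, 48, 40, 44, 46, 41, 39, 90, 226, 219, 125, 43, 32, 43, 41, 38, 48, 46, 44, 40, 44]
224 [157, 158, 150, 157, 127, 95, 91, 112, 83, 41, 41, 46, 43, 40, 45, 47, 41, 57, 155, 250, 225, 114, 44, 43, 43, 44, 47, 50, 41, 41, 42, 46]
227 [152, 151, 158, 229, 200, 98, 87, 99, 74, 45, 41, 40, 41, 42, 41, 40, 42, 61, 185, 234, 167, 71, 36, 48, 46, 47, 45, 47, 48, 45, 47, 43]
```

The hook is level in the rest (handle top at z=82, slope ≈0). In the top view the eye has moved inward about 11 mm compared with the start. Handing in.

```bash
python3 -c "
from cell import job_done; print(job_done())"
```

```text
the job is handed in; nothing more can be done
None
```

The job is handed in at about 62 s of the 208 s limit: four capacitors were found, three fill the rear row and one stands in the front middle socket, the tray was drawn to its stop and pushed home flush with the drive face, and the hook lies level in its rest, prong down; the capacitors were not viewed again after the push.

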